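# Lay the unlabelled sauce bottle on the tilted labelling cradle

### The arm

A 6-joint arm with a two-finger parallel gripper is mounted at the origin on the work surface. World frame = base frame: x ahead of the robot, y to its left, z up, the work surface at z = 0. Lengths are in mm, angles in rad, forces in N, time in s.
With the tool pointing down it reaches from about 350 to 775 mm from the base axis. Payload 7.3 kg.
Tool frame: the origin (TCP) lies at the very end of the fingers, on their centre line; the grasp point (between the pads) lies 19 mm behind it; z points along the fingers, y is the line along which they close (so a half turn about z gives the same grasp; the last joint's range is limited). The gripper opens to 92 mm and grips with 3 to 60 N. Pads are 19 mm wide; open, the fingers measure 130 mm over their backs; the gripper's body (75 mm by 190 mm) begins 47 mm behind the grasp point.
Start: joints at [1.15, 0.342, 1.524, -0, 1.275, -0.146], TCP at [142.446, 505.326, 226.741] pointing down, gripper open.
Joint ranges: [-2.53, 2.53], [-0.77, 2.02], [0.04, 2.7], [-1, 4.14], [0.28, 2.66], [-3.11, 3.11]. Speed limits (rad/s): [2.57, 2.57, 3.14, 3.14, 3.14, 3.14].

### API

Orientations are given as [roll, pitch, yaw] about the fixed x, y, z axes, in that order (R = Rz(yaw) Ry(pitch) Rx(roll)).
In Python, from plant import get_obs, optics, ticket, finder gives the robot as it stands.
- The arm moves only by the tool send_rows, never from a script. Its arguments are lists of equal length, an entry for each row: "offset": the shift along the tool's x, y, z scaled (see below), a list of three; "delta_rot": the turn, a rotation vector about the tool's x, y, z scaled (see below), a list of three. In form: {"offset": [[dx, dy, dz], ...], "delta_rot": [[rx, ry, rz], ...]}. A call has 1 to 8 rows; each row is the pose to reach, as a shift and turn from the pose commanded when the call began, along the tool's axes at that moment, turning the shorter way round; what a row does not reach only later rows make up. The controller multiplies each number of a shift by 120 mm and each number of a turn by 360 degrees. A row lasts 1/8 s, in which the tool goes at most 62.5 mm and 10.7 degrees, less where a joint would pass 70% of its speed; a pose out of reach is approached as far as the arm can. A call with a number of a shift or a turn outside -1 to 1 is refused whole. A call with a gripper value outside its range is refused whole. "grip" is the opening, from 0 (shut) to 1 (fully open), set as the call begins (left out, the last holds). The fingers move at their own pace and stop on an object; the grip force is fixed at half the most. Time passes only in rows, so rows that repeat a pose let the fingers close. It gives the time, the measured TCP pose, the force, the opening and the grip force at its end, in the units of the state.
- get_obs(): the state, without advancing time (a new reading comes with each control period).
- optics.capture(name): name is "side" or "top" or "wrist"; returns the picture (384x512x3 uint8, red, green, blue); there is no depth.
- optics.get_calibration(name): a dict with "fx", "fy", "cx", "cy" (pixels), "world_from_camera" (4x4, takes a point from camera to world coordinates). Camera axes: x right, y down, z forward; pixel columns grow to the right and rows downward; lengths in mm; the calibration is good to about 2 mm. A picture is of the moment at which its call begins: read the wrist's pose just before it. get_calibration takes no time and is no camera call; for the wrist camera it gives the pose at the moment of the call.
- ticket.close_job(): hands the job in; it is judged then, once.
Trained networks look in the newest picture that a camera, given by its name, has taken for a name from the list of things; names that differ only in an ending like _2 or _b are one class to them, and where a whole thing is asked for, a point or a joint stands for the part that bears it (a point fixed in the world has none). Each returns a list of dicts, best first, with "confidence" (0 to 1); they miss things now and then, are a little off and sometimes report something else, mostly with a low value. They report only what shows in the picture. A call takes as long as a camera call. They do not tell look-alikes from the thing itself.
- finder.boxes_of(target, camera): "box" ([left, top, right, bottom] in pixels, round what is visible of it).
- finder.silhouettes(target, camera): "region" (384x512 bool, what is visible of it) and "box" ([left, top, right, bottom] in pixels, round what is visible of it).
- finder.pinpoint(target, camera): "uv" ([column, row] in pixels: a listed point, or the origin of a listed thing).
The state is a dict: "time": time; "joint_positions": joint angles; "dq": joint speeds; "tau": joint torques, N m; "tool_pos": TCP position; "tcp_rot": TCP orientation; "contact_force": force on the tool from outside, world axes, zero at the start; "moment": the same for the moment, N m; "grip_width": finger opening in mm; "finger_force": force on a finger pad.
Only numpy, scipy, OpenCV 4.12 (cv2) and the standard library are available. Lean on these libraries where they do the work, as an engineer would, in place of code of your own. Each camera call takes 0.05 s, during which the arm holds its last target. There are 200 camera calls.

### The job

Raise the labelling cradle by its red handle bar to a slope of 30 degrees (the green mark). Lift the yellow-capped sauce bottle out of the red crate by its neck, stand it on the cork mat and let go, then take it again by its body and lay it gently, without dropping it, in the cradle's two rubber saddles, cap uphill, base fully down against the foot plate, cradle still at 30 degrees. Leave the other bottles, the jar and the label roll where they are.

Things in the scene. Friction and masses are not known exactly. Their poses are not given: they have to be found in the camera images.
- bottle: The bottle to work on: round, orange-red, no label, yellow cap, about 0.3 kg. Body 50 mm across up to 104 mm above its base, shoulder narrowing to 124 mm, neck 20 mm across to 152 mm, cap 24 mm across from 152 to 168 mm. Origin: centre of its underside; z along its axis to the cap. Starts upright in a crate cell, on the crate's 5 mm floor.
- bottle_cap (a point): Centre of the top of the yellow cap, 168 mm above the bottle's base.
- crate: Red open plastic crate, fixed, 150 x 220 x 85 mm high, walls 5 mm, with 2 cells along its x by 3 along its y, each about 67 mm square. Origin: centre of its underside. Only necks and shoulders stand above its rim (bottle tops at 173 mm).
- stock1: Bystander: bottle of the same shape with a white and red label and a black cap, upright in another cell of the crate. Origin: centre of its underside.
- stock2: Bystander: a second such labelled, black-capped bottle in the crate. Origin: centre of its underside.
- mat: Cork mat on the bench, fixed, 120 x 120 x 4 mm. Origin: centre of its underside (top face 4 mm above it).
- stand: Fixed stand of the labelling cradle: dark base plate 200 x 110 x 12 mm, from 50 mm behind to 150 mm ahead of its origin along x; uprights carry the hinge 50 mm above the bench. x points uphill along the cradle. At the low end on the +y side a white plate 64 mm high has 10 degree marks, the 30 degree one green, for the red pointer. Origin: on the bench below the hinge.
- cradle (a joint): Slope of the cradle above level, rad, range 0 to 1.0 (30 degrees is 0.524); grows as the handle end is raised, about the stand's y axis 50 mm above the bench. A friction hinge of about 1.5 N m (some 11 N at the handle to raise it): it stays where it is left but gives way if the cradle is pushed down hard.
- cradle_hinge (a point): Point on the hinge line at the middle of the cradle. Axes move with the cradle: x uphill along it, y level across it, z out of it.
- cradle_handle (a point): Middle of the red handle bar, 10 mm round, level across the cradle at its uphill end, 54 mm of it free between two side rods. 165 mm along x and 6 mm along z from point cradle_hinge, in the cradle's axes. The nearest crosspiece is 60 mm downhill.
- cradle_seat (a point): Where the centre of the bottle's underside belongs: on the uphill face of the foot plate (54 mm wide, reaching 23 mm above this point), 45 mm along z from point cradle_hinge. Axes move with the cradle: x uphill, y level across, z out of the cradle. A seated bottle's axis lies along this x. On the rubber it does not slide down by itself.
- jar: Bystander: orange jar with metal cap, diameter 70 mm, 85 mm high, loose on the bench. Origin: centre of its underside.
- roll: Bystander: roll of paper labels lying flat, outer diameter 100 mm, 50 mm high, loose on the bench. Origin: centre of its underside.
- cradle_saddles (a point): Point on the seated bottle's axis midway between the two V-shaped rubber saddles, 52.5 mm uphill of point cradle_seat, same axes. Saddles are 14 mm long, centred 32.5 mm up- and downhill of here; pads touch the body 45 degrees either side of below, reach up to 13 mm below the axis and 29 mm either side. Between them only a spine 24 mm wide, 33 mm below the axis.
Not all that is in view belongs to the job. Of the things shaped like the mat, the cork one is meant.

How it is judged (in metres and radians):
On the way:
1. the yellow-capped bottle stands upright on the cork mat, released (horizontal distance between bottle and mat below 0.05 m and z of bottle in the frame of mat below 0.008 m and angle between bottle's own z axis and vertical below 0.08 rad and linear speed of bottle below 0.02 m/s and contact force between bottle and the fingers below 0.05 N), for 0.2 s.
At the end, for the whole second after the job is handed in: The bottle lies at rest in both saddles, cap uphill, its axis within about 4.5 degrees of the cradle's line and the centre of its base within 5 mm across and 3 mm along of the seat point on the foot plate, with the cradle's slope between 25 and 35 degrees and everything still (value of joint cradle between 0.436 and 0.611 rad and x of bottle in the frame of cradle_seat between -0.003 and 0.003 m and y of bottle in the frame of cradle_seat between -0.005 and 0.005 m and z of bottle in the frame of cradle_seat between -0.005 and 0.005 m and x of bottle_cap in the frame of cradle_seat above 0.15 m and angle between the z axis of bottle and the x axis of cradle_seat, either way round below 0.08 rad and linear speed of bottle below 0.02 m/s and velocity of joint cradle between -0.02 and 0.02 rad/s); the robot touches nothing.
It fails at once if the bottle is dropped (from more than about 1 cm) or knocked about (linear speed of bottle above 0.45 m/s and contact force between bottle and the fingers below 0.05 N).
It fails at once if the bottle is pressed hard on the cradle (contact forces on saddles and foot plate adding up to over 80 N) (contact force between bottle and stand above 80 N).
It fails at once if another bottle is moved by more than 3 cm or tipped (distance of any of stock1, stock2 from where it was at the start of the episode above 0.03 m or angle between any of stock1, stock2's own z axis and vertical above 0.35 rad).
It fails at once if the jar or the label roll is moved by more than 3 cm (distance of any of jar, roll from where it was at the start of the episode above 0.03 m).
It also fails if it takes over 69 s, if anything falls off the work surface, if the arm or the gripper's body presses on something with over 40 N, if the wrist force passes 120 N, or if a joint passes its speed limit or range.

## Working session

There is one attempt and no reset: what is moved stays moved. The work goes in short steps, Python scripts to look and compute and a tool call to move; the robot and the scene stay as the last step left them, time stands still between calls to the robot, and variables do not carry over. Pictures are saved under pics/ and viewed, at most 10 in all, crops included, and the job is handed in when it is done.

Besides the shell and the picture viewer there is one more tool, called after "Call:" by a JSON object that holds its "api" and its "payload". send_rows: Moves the arm, as the interface text tells. Its arguments: {"type":"object","properties":{"offset":{"type":"array"},"delta_rot":{"type":"array"},"grip":{"type":"number"}},"required":["offset","delta_rot"]}

```bash
mkdir -p pics; ls
cat > h.py <<'E'
import numpy as np, cv2
from plant import get_obs, optics, ticket, finder
from scipy.spatial.transform import Rotation as R
def ray(cam,uv,cal=None):
    c=cal or optics.get_calibration(cam); T=np.array(c["world_from_camera"])
    d=T[:3,:3]@np.array([(uv[0]-c["cx"])/c["fx"],(uv[1]-c["cy"])/c["fy"],1.]); return T[:3,3],d/np.linalg.norm(d)
def at_z(cam,uv,z,cal=None):
    o,d=ray(cam,uv,cal); return o+d*(z-o[2])/d[2]
def tri(rays):
    A=np.zeros((3,3));b=np.zeros(3)
    for o,d in rays:
        P=np.eye(3)-np.outer(d,d);A+=P;b+=P@o
    p=np.linalg.solve(A,b); return p,[round(float(np.linalg.norm((np.eye(3)-np.outer(d,d))@(p-o))),1) for o,d in rays]
def save(cam,name): 
    im=optics.capture(cam); cv2.imwrite(f"pics/{name}.png",im[:,:,::-1]); return im
E
python3 - <<'E'
from h import *
s=get_obs(); print({k:np.round(v,3).tolist() for k,v in s.items()})
ims=[save(c,c+"0") for c in("side","top")]
cv2.imwrite("pics/top0b.png",cv2.resize(ims[1][:,:,::-1],(800,600)));cv2.imwrite("pics/side0b.png",cv2.resize(ims[0][:,:,::-1],(800,600)))
for c in("side","top"):
    k=optics.get_calibration(c);print(c,k["fx"],k["cx"],k["cy"],np.round(k["world_from_camera"],3).tolist())
    for t in("bottle","bottle_cap","crate","mat","stand","cradle_hinge","cradle_handle","cradle_seat","jar","roll","stock1"):
        print(t,[(np.round(r["uv"],1).tolist(),round(r["confidence"],2)) for r in finder.pinpoint(t,c)[:4]])
E
```

```text
pics
{'time': 0.0, 'joint_positions': [1.15, 0.343, 1.525, -0.0, 1.275, -0.146], 'dq': [0.001, 0.001, 0.002, 0.001, -0.0, -0.001], 'tau': [-0.001, -43.124, -24.421, 0.072, 0.056, -0.0], 'tool_pos': [142.275, 504.953, 226.056], 'tcp_rot': [-3.14, -0.0, 2.867], 'contact_force': [0.375, 0.891, -0.605], 'moment': [-0.027, 0.021, -0.053], 'finger_force': 0.0, 'grip_width': 91.962}
side 479.72957514792245 260.43444937035684 201.07235699215238 [[0.862, -0.393, 0.32, 219.025], [-0.507, -0.646, 0.571, -599.325], [-0.018, -0.655, -0.756, 954.956], [0.0, 0.0, 0.0, 1.0]]
bottle [([210.6, 172.0], 0.83)]
bottle_cap [([202.0, 126.3], 0.7)]
crate [([199.0, 172.5], 0.63)]
mat [([270.3, 234.3], 0.9), ([272.5, 148.1], 0.81), ([189.9, 260.5], 0.65)]
stand [([288.9, 351.2], 0.88)]
cradle_hinge [([297.0, 342.4], 0.84)]
cradle_handle [([362.4, 300.6], 0.6)]
cradle_seat [([293.9, 334.1], 0.95)]
jar [([355.3, 242.4], 0.83)]
roll [([305.1, 187.7], 0.61)]
stock1 [([174.7, 162.7], 0.86), ([195.3, 200.0], 0.72)]
top 481.28280415818165 249.45871459979261 189.5729505561621 [[0.024, -0.987, 0.157, 382.21], [-0.999, -0.028, -0.023, 57.955], [0.027, -0.156, -0.987, 1318.416], [0.0, 0.0, 0.0, 1.0]]
bottle [([153.3, 200.7], 0.85)]
bottle_cap [([143.0, 190.1], 0.83)]
crate [([152.0, 213.0], 0.87)]
mat [([160.0, 122.9], 0.69), ([255.1, 190.3], 0.66), ([236.4, 263.6], 0.62)]
stand [([358.7, 239.9], 0.74)]
cradle_hinge [([358.5, 234.4], 0.63)]
cradle_handle []
cradle_seat [([367.3, 235.6], 0.6)]
jar [([298.4, 135.4], 0.83), ([171.7, 231.8], 0.49)]
roll [([218.6, 131.1], 0.71)]
stock1 [([174.7, 231.3], 0.88), ([125.4, 226.6], 0.72), ([151.1, 215.2], 0.47)]
```

View pics/top0b.png

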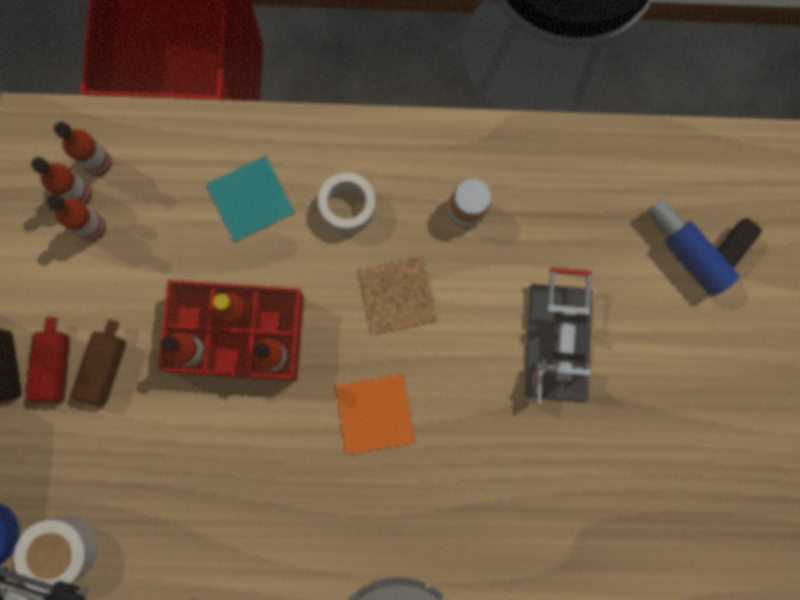

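View pics/side0b.png

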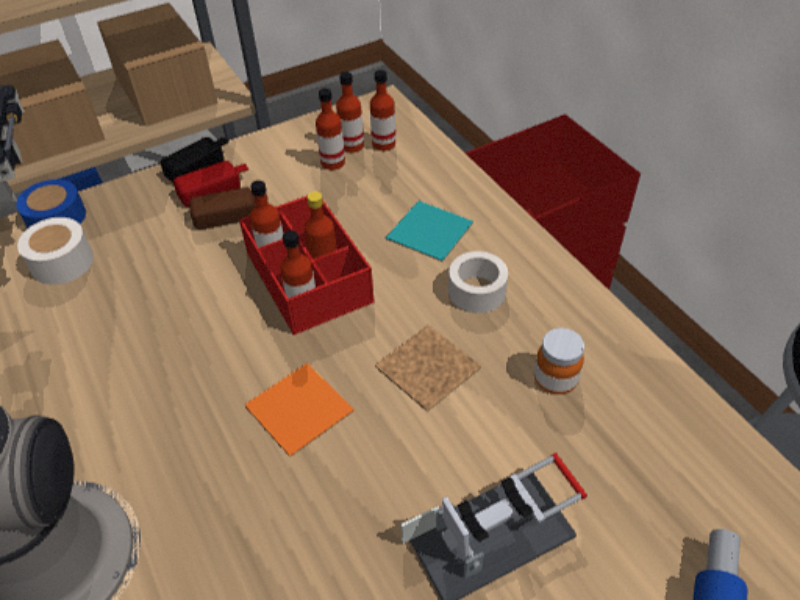

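The top view shows the yellow cap at about (141,193), in the crate's middle far cell. The cork mat is at (254,189), between teal and orange decoys. The cradle is at about (358,215), with its red handle at (365,174) pointing to +x. The side view agrees: cap (202,127), cork (273,235), handle (364,304).

Run:
```python
from h import *
t=cv2.imread("pics/top0.png");s=cv2.imread("pics/side0.png")
def blob(im,lo,hi,box,hue2=None):
    h=cv2.cvtColor(im,cv2.COLOR_BGR2HSV);m=cv2.inRange(h,np.array(lo),np.array(hi))
    if hue2: m|=cv2.inRange(h,np.array((hue2[0],)+tuple(lo[1:])),np.array((hue2[1],)+tuple(hi[1:])))
    k=np.zeros_like(m);l,tp,r,b=box;k[tp:b,l:r]=m[tp:b,l:r];return k
def cen(m): 
    y,x=np.nonzero(m);return np.array([x.mean(),y.mean()]),len(x),(x.min(),y.min(),x.max(),y.max())
ct=cen(blob(t,(20,120,80),(35,255,255),(125,175,165,205)));cs=cen(blob(s,(20,120,80),(35,255,255),(185,115,220,145)))
print("cap",ct,cs);print(tri([ray("top",ct[0]),ray("side",cs[0])]))
print(at_z("top",ct[0],167))
mt=blob(t,(0,120,70),(8,255,255),(340,165,390,185),(170,180));ms=blob(s,(0,120,70),(8,255,255),(340,280,390,330),(170,180))
for n,m in(("top",mt),("side",ms)): print(n,cen(m))
print("handle",tri([ray("top",cen(mt)[0]),ray("side",cen(ms)[0])]))
# ends of bar
E_={}
for n,m in(("top",mt),("side",ms)):
    y,x=np.nonzero(m);p=np.c_[x,y].astype(float);c=p.mean(0);v=np.linalg.svd(p-c)[2][0];v*=np.sign(v[0]);q=(p-c)@v;E_[n]=(c+v*q.min(),c+v*q.max())
for i in(0,1): print("end",tri([ray("top",E_["top"][i]),ray("side",E_["side"][i])]))
for n,uv in(("top",(255.1,190.3)),("side",(270.3,234.3))): print("mat",at_z(n,uv,4))
for nm,uvt,uvs in(("hinge",(358.5,234.4),(297,342.4)),("seat",(367.3,235.6),(293.9,334.1)),("stand",(358.7,239.9),(288.9,351.2)),("bottle",(153.3,200.7),(210.6,172)),("jar",(298.4,135.4),(355.3,242.4)),("roll",(218.6,131.1),(305.1,187.7)),("s1",(174.7,231.3),(195.3,200)),("s2",(125.4,226.6),(174.7,162.7)),("crate",(152,213),(199,172.5))):
    print(nm,tri([ray("top",uvt),ray("side",uvs)]))
# stand base plate: dark region
g=t.max(2);d=((g<75)*255).astype(np.uint8);k=np.zeros_like(d);k[180:260,332:382]=d[180:260,332:382]
k=cv2.morphologyEx(k,cv2.MORPH_OPEN,np.ones((3,3)))
c=max(cv2.findContours(k,0,2)[0],key=cv2.contourArea);r=cv2.minAreaRect(c);print(r);print([at_z("top",p,12)[:2].round(1).tolist() for p in cv2.boxPoints(r)])
cv2.imwrite("pics/c1.png",np.hstack([cv2.resize(t[150:270,320:400],(400,600),interpolation=2),cv2.resize(s[270:390,240:320+0+0],(400,600),interpolation=2)]))
```

```text
cap (array([141.48192771, 192.68674699]), 83, (np.int64(137), np.int64(188), np.int64(146), np.int64(197))) (array([201.12643678, 127.24137931]), 87, (np.int64(197), np.int64(122), np.int64(205), np.int64(132)))
(array([551.84276433, 292.08368276, 161.18857556]), [0.7, 0.7])
[550.27992792 291.10498542 167.        ]
top (array([364.97435897, 173.15384615]), 78, (np.int64(353), np.int64(171), np.int64(378), np.int64(175)))
side (array([363.74522293, 304.06369427]), 157, (np.int64(353), np.int64(289), np.int64(375), np.int64(319)))
handle (array([ 635.59758927, -278.93606505,   63.40312203]), [0.9, 0.9])
end (array([ 635.66458725, -244.6251963 ,   69.63628395]), [0.0, 0.0])
end (array([ 633.61007006, -314.12991392,   62.82691738]), [1.1, 1.1])
mat [589.50680061  12.1118141    4.        ]
mat [587.79373486  12.7537949    4.        ]
hinge (array([ 476.44823921, -267.43908041,   36.48253833]), [3.8, 3.8])
seat (array([ 466.50024937, -273.34110684,   97.41100133]), [0.5, 0.5])
stand (array([ 459.53554981, -270.31728987,   21.74290472]), [0.5, 0.5])
bottle (array([557.24489491, 290.96021215,  -3.60851972]), [3.6, 3.6])
jar (array([ 755.27312787, -109.14571864,   -7.03070064]), [2.4, 2.4])
roll (array([764.42976592, 119.78759442, -25.97826451]), [0.7, 0.7])
s1 (array([477.12147092, 229.12482392, -14.81426853]), [5.5, 5.5])
s2 (array([481.78850733, 358.75449497,  15.01688617]), [2.8, 2.8])
crate (array([521.94973755, 289.20046072,  14.62043146]), [4.4, 4.4])
((356.4640808105469, 219.1823272705078), (39.10377502441406, 71.58512878417969), 3.012787342071533)
[[420.3, -207.8], [616.9, -219.1], [614.2, -327.9], [417.3, -314.1]]
```

View pics/c1.png

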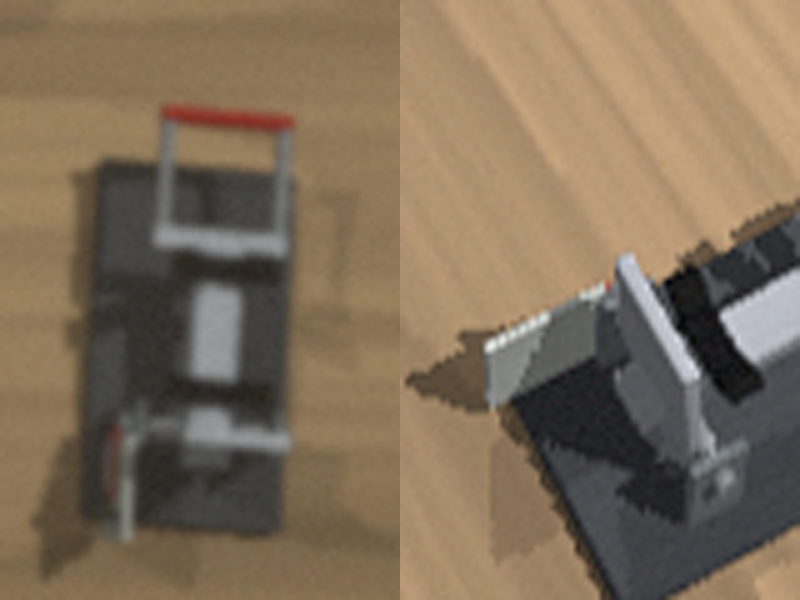

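The crop shows the foot plate and scale at the low end, with the handle about level (slope near 0). The start pose is close to the crate, so I'll do the bottle transfer first and the cradle second.

```bash
cat > plan.py <<'E'
import json,sys,numpy as np,math
from scipy.spatial.transform import Rotation as R
F="cmd.json"
def load():
    d=json.load(open(F)); return np.array(d["p"]),R.from_quat(d["q"])
def store(p,r): json.dump({"p":list(map(float,p)),"q":r.as_quat().tolist()},open(F,"w"))
def plan(wps,vmax=55.,wmax=9.5,settle=0,keep=True):
    """wps: [(pos,Rotation,[vmax])]; prints send_rows args, each call <=120mm/axis & <=8 rows"""
    p,r=load()
    for w in wps:
        tp,tr=np.array(w[0],float),w[1]; v=w[2] if len(w)>2 else vmax
        for _ in range(30):
            d=r.inv().apply(tp-p); rv=(r.inv()*tr).as_rotvec()
            n=max(1,math.ceil(np.linalg.norm(d)/v-1e-6),math.ceil(np.degrees(np.linalg.norm(rv))/wmax-1e-6))
            f=min(1.,119.5/max(1e-9,abs(d).max()),8/n)
            k=max(1,math.ceil(n*f-1e-6)); k=min(k,8)
            rows=[np.round(d*f*(i+1)/k/120,3) for i in range(k)]
            rots=[np.round(rv*f*(i+1)/k/(2*np.pi),4) for i in range(k)]
            if f==1: 
                for _ in range(min(settle,8-k)): rows.append(rows[-1]);rots.append(rots[-1])
            print(json.dumps({"offset":[x.tolist() for x in rows],"delta_rot":[x.tolist() for x in rots]}))
            p=p+r.apply(rows[-1]*120); r=r*R.from_rotvec(rots[-1]*2*np.pi)
            if f==1: break
        print("--",p.round(1),r.as_euler("xyz").round(3))
    if keep: store(p,r)
def down(yaw): return R.from_euler("xyz",[np.pi,0,yaw])
E
python3 - <<'E'
from plan import *
store([142.446,505.326,226.741],down(2.8668))
plan([([550.5,291.3,235],down(2.8668),58)])
from h import *
c=optics.get_calibration("wrist");print(c["fx"],c["cx"],c["cy"]);s=get_obs()
T=np.array(c["world_from_camera"]);r=R.from_euler("xyz",s["tcp_rot"])
print((r.inv().apply(T[:3,3]-s["tool_pos"])).round(1),(r.inv().as_matrix()@T[:3,:3]).round(3).tolist())
E
```

```text
{"offset": [[-0.332, -0.07, -0.006], [-0.664, -0.14, -0.012], [-0.996, -0.21, -0.018]], "delta_rot": [[0.0, 0.0, 0.0], [0.0, 0.0, 0.0], [0.0, 0.0, 0.0]]}
{"offset": [[-0.332, -0.07, -0.006], [-0.664, -0.14, -0.012], [-0.996, -0.211, -0.018]], "delta_rot": [[0.0, 0.0, 0.0], [0.0, 0.0, 0.0], [0.0, 0.0, 0.0]]}
{"offset": [[-0.332, -0.07, -0.006], [-0.664, -0.14, -0.012], [-0.996, -0.21, -0.019]], "delta_rot": [[0.0, 0.0, 0.0], [0.0, 0.0, 0.0], [0.0, 0.0, 0.0]]}
{"offset": [[-0.384, -0.081, -0.007], [-0.769, -0.163, -0.014]], "delta_rot": [[0.0, 0.0, 0.0], [0.0, 0.0, 0.0]]}
-- [550.5 291.3 235. ] [3.142 0.    2.867]
307.197722818437 257.8521688250441 192.29831726329613
[  82.3   -0.6 -158.2] [[0.001, -0.954, -0.3], [1.0, 0.0, 0.0], [-0.0, -0.3, 0.954]]
```

Call:
{"api": "send_rows", "payload": {"offset": [[-0.332,-0.07,-0.006],[-0.664,-0.14,-0.012],[-0.996,-0.21,-0.018]], "delta_rot": [[0,0,0],[0,0,0],[0,0,0]], "grip": 0.65}}

```text
time: 1.58
tool_pos: [251.6, 448.1, 229.0]
tcp_rot: [3.141, 0.0, 2.867]
contact_force: [-0.3, 0.3, 1.1]
grip_width: 66.6
finger_force: 0.0
```

Call:
{"api": "send_rows", "payload": {"offset": [[-0.332,-0.07,-0.006],[-0.664,-0.14,-0.012],[-0.996,-0.211,-0.018]], "delta_rot": [[0,0,0],[0,0,0],[0,0,0]]}}

```text
time: 1.95
tool_pos: [360.0, 391.1, 231.2]
tcp_rot: [3.141, 0.0, 2.867]
contact_force: [0.2, 0.4, -0.4]
grip_width: 59.7
finger_force: 0.0
```

Call:
{"api": "send_rows", "payload": {"offset": [[-0.332,-0.07,-0.006],[-0.664,-0.14,-0.012],[-0.996,-0.21,-0.019]], "delta_rot": [[0,0,0],[0,0,0],[0,0,0]]}}

```text
time: 2.33
tool_pos: [468.2, 334.4, 233.4]
tcp_rot: [3.141, 0.0, 2.867]
contact_force: [-0.3, -0.0, 0.8]
grip_width: 59.6
finger_force: 0.0
```

Call:
{"api": "send_rows", "payload": {"offset": [[-0.384,-0.081,-0.007],[-0.769,-0.163,-0.014],[-0.769,-0.163,-0.014],[-0.769,-0.163,-0.014]], "delta_rot": [[0,0,0],[0,0,0],[0,0,0],[0,0,0]]}}

```text
time: 2.82
tool_pos: [550.0, 291.4, 234.7]
tcp_rot: [-3.141, -0.001, 2.866]
contact_force: [-0.5, 1.6, -0.7]
grip_width: 59.8
finger_force: 0.0
```

Run:
```python
from h import *
im=save("wrist","w1");k=optics.get_calibration("wrist")
h=cv2.cvtColor(im,cv2.COLOR_RGB2HSV);m=cv2.inRange(h,np.array((20,120,80)),np.array((35,255,255)))
n,l,st,c=cv2.connectedComponentsWithStats(m)
for i in np.argsort(-st[1:,4])[:3]+1: print(st[i],c[i],at_z("wrist",c[i],172,k))
for r in finder.pinpoint("bottle_cap","wrist")[:3]: print(r,at_z("wrist",r["uv"],173,k))
s=get_obs();print(s["joint_positions"],s["tool_pos"])
from plan import *
plan([([550.5,291.3,128],down(2.8668),36)],keep=False)
```

```text
[ 182  327  310   13 2346] [351.74936061 334.27706735] [685.98919456 338.98551398 172.        ]
[241 188  32  35 847] [256.3175915  204.70956316] [546.43636437 290.89131259 172.        ]
[140 263  19  52 397] [146.91687657 288.88161209] [593.65143488 182.42521898 172.        ]
{'uv': [259.1, 203.6], 'confidence': 0.91} [545.80263752 293.27157322 173.        ]
[ 3.65136615e-01  5.19193865e-01  1.21923974e+00  3.36535890e-04
  1.40341224e+00 -9.32030124e-01] [549.57193208 291.99475228 235.12607935]
{"offset": [[0.0, 0.0, 0.297], [0.0, 0.0, 0.595], [0.0, 0.0, 0.892]], "delta_rot": [[0.0, 0.0, 0.0], [0.0, 0.0, 0.0], [0.0, 0.0, 0.0]]}
-- [550.5 291.3 128. ] [3.142 0.    2.867]
```

Run:
```python
from plan import *
plan([([548,291.5,126],down(2.8668),40)],settle=1)
```

```text
{"offset": [[0.007, -0.001, 0.303], [0.014, -0.003, 0.606], [0.021, -0.004, 0.909], [0.021, -0.004, 0.909]], "delta_rot": [[0.0, 0.0, 0.0], [0.0, 0.0, 0.0], [0.0, 0.0, 0.0], [0.0, 0.0, 0.0]]}
-- [548.  291.5 125.9] [3.142 0.    2.867]
```

Call:
{"api": "send_rows", "payload": {"offset": [[0.007,-0.001,0.303],[0.014,-0.003,0.606],[0.021,-0.004,0.909],[0.021,-0.004,0.909]], "delta_rot": [[0,0,0],[0,0,0],[0,0,0],[0,0,0]]}}

```text
time: 3.42
tool_pos: [545.4, 291.7, 123.7]
tcp_rot: [-3.138, -0.005, 2.868]
contact_force: [-0.5, 0.7, 0.3]
grip_width: 59.6
finger_force: 0.0
```

Call:
{"api": "send_rows", "payload": {"offset": [[0,0,0],[0,0,0],[0,0,0],[0,0,0],[0,0,0],[0,0,0]], "delta_rot": [[0,0,0],[0,0,0],[0,0,0],[0,0,0],[0,0,0],[0,0,0]], "grip": 0}}

```text
time: 4.18
tool_pos: [548.3, 291.4, 126.5]
tcp_rot: [3.141, 0.001, 2.867]
contact_force: [-0.4, -1.1, 5.6]
grip_width: 22.8
finger_force: 30.0
```

Run:
```python
from plan import *
plan([([548,291.5,231],down(2.8668),30),([588.5,12.5,231],down(2.8668),50),([588.5,12.5,140],down(2.8668),40)],settle=1)
plan([([588.5,12.5,126],down(2.8668),4)],settle=1)
```

```text
{"offset": [[-0.0, 0.0, -0.219], [-0.0, 0.0, -0.438], [-0.0, 0.0, -0.657], [-0.0, 0.0, -0.875], [-0.0, 0.0, -0.875]], "delta_rot": [[0.0, 0.0, 0.0], [0.0, 0.0, 0.0], [0.0, 0.0, 0.0], [0.0, 0.0, 0.0], [0.0, 0.0, 0.0]]}
-- [548.  291.5 230.9] [3.142 0.    2.867]
{"offset": [[-0.148, -0.332, -0.0], [-0.296, -0.664, -0.0], [-0.444, -0.996, -0.0]], "delta_rot": [[0.0, 0.0, 0.0], [0.0, 0.0, 0.0], [0.0, 0.0, 0.0]]}
{"offset": [[-0.111, -0.249, -0.0], [-0.222, -0.498, -0.0], [-0.333, -0.747, -0.0], [-0.443, -0.996, -0.0]], "delta_rot": [[0.0, 0.0, 0.0], [0.0, 0.0, 0.0], [0.0, 0.0, 0.0], [0.0, 0.0, 0.0]]}
{"offset": [[-0.069, -0.154, -0.0], [-0.069, -0.154, -0.0]], "delta_rot": [[0.0, 0.0, 0.0], [0.0, 0.0, 0.0]]}
-- [588.5  12.5 230.9] [3.142 0.    2.867]
{"offset": [[-0.0, -0.0, 0.253], [-0.0, -0.0, 0.505], [-0.0, -0.0, 0.758], [-0.0, -0.0, 0.758]], "delta_rot": [[0.0, 0.0, 0.0], [0.0, 0.0, 0.0], [0.0, 0.0, 0.0], [0.0, 0.0, 0.0]]}
-- [588.5  12.5 140. ] [3.142 0.    2.867]
{"offset": [[-0.0, -0.0, 0.029], [-0.0, -0.0, 0.058], [-0.0, -0.0, 0.087], [-0.0, -0.0, 0.117], [-0.0, -0.0, 0.117]], "delta_rot": [[0.0, 0.0, 0.0], [0.0, 0.0, 0.0], [0.0, 0.0, 0.0], [0.0, 0.0, 0.0], [0.0, 0.0, 0.0]]}
-- [588.5  12.5 125.9] [3.142 0.    2.867]
```

Call:
{"api": "send_rows", "payload": {"offset": [[0,0,0],[0,0,-0.04],[0,0,-0.04],[0,0,-0.04]], "delta_rot": [[0,0,0],[0,0,0],[0,0,0],[0,0,0]], "grip": 0.35}}

```text
time: 4.68
tool_pos: [547.9, 291.5, 130.6]
tcp_rot: [3.142, -0.0, 2.867]
contact_force: [-0.1, 1.2, -0.8]
grip_width: 32.0
finger_force: 0.0
```

Call:
{"api": "send_rows", "payload": {"offset": [[0,0,0],[0,0,0],[0,0,0],[0,0,0]], "delta_rot": [[0,0,0],[0,0,0],[0,0,0],[0,0,0]], "grip": 0}}

```text
time: 5.18
tool_pos: [547.9, 291.4, 130.6]
tcp_rot: [-3.141, -0.0, 2.867]
contact_force: [-0.9, -0.1, -0.7]
grip_width: 23.3
finger_force: 30.0
```

Call:
{"api": "send_rows", "payload": {"offset": [[0,0,-0.05],[0,0,-0.15],[0,0,-0.35],[0,0,-0.55],[0,0,-0.75],[0,0,-0.87],[0,0,-0.87]], "delta_rot": [[0,0,0],[0,0,0],[0,0,0],[0,0,0],[0,0,0],[0,0,0],[0,0,0]]}}

```text
time: 6.05
tool_pos: [548.4, 291.7, 236.4]
tcp_rot: [3.14, 0.002, 2.867]
contact_force: [-0.1, 0.1, -3.5]
grip_width: 23.4
finger_force: 30.0
```

Run:
```python
from h import *
a=save("wrist","w2");s=save("side","s2");o=get_obs();print(o["grip_width"],o["contact_force"],o["tool_pos"],o["joint_positions"])
x=cv2.resize(s[40:190,130:280],(600,600),interpolation=2)[:,:,::-1];cv2.imwrite("pics/c2.png",x)
```

```text
22.888460901059776 [-0.7766034  -0.59557385 -3.26273424] [547.56201762 291.38051966 234.3231657 ] [ 3.65497596e-01  5.16311268e-01  1.22628666e+00  8.71281833e-05
  1.40032729e+00 -9.30524811e-01]
```

View pics/c2.png

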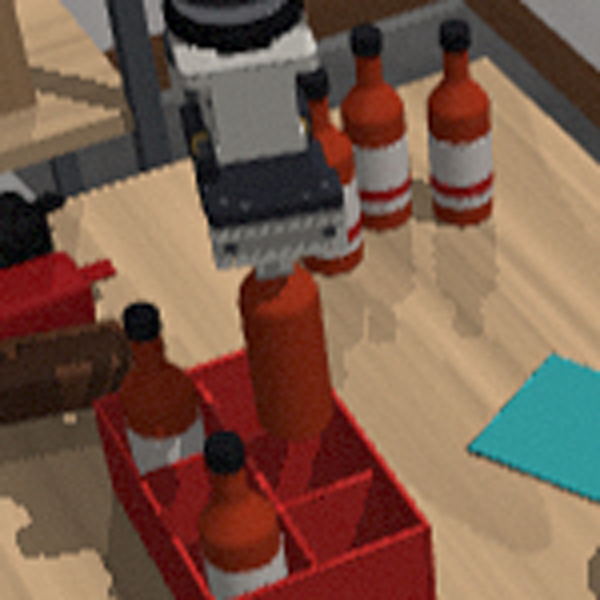

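Crop: the bottle hangs straight from the fingers, clear above the crate rim, and both stock bottles are undisturbed.

Run:
```python
from plan import *
store([548,291.5,235.1],down(2.8668))
plan([([588.5,12.5,235],down(2.8668),50),([588.5,12.5,143],down(2.8668),32)],settle=1)
plan([([588.5,12.5,130.8],down(2.8668),3)],settle=2)
```

```text
{"offset": [[-0.148, -0.332, 0.0], [-0.296, -0.664, 0.0], [-0.443, -0.996, 0.0]], "delta_rot": [[0.0, 0.0, 0.0], [0.0, 0.0, 0.0], [0.0, 0.0, 0.0]]}
{"offset": [[-0.111, -0.249, 0.0], [-0.222, -0.498, 0.0], [-0.333, -0.747, 0.001], [-0.444, -0.996, 0.001]], "delta_rot": [[0.0, 0.0, 0.0], [0.0, 0.0, 0.0], [0.0, 0.0, 0.0], [0.0, 0.0, 0.0]]}
{"offset": [[-0.069, -0.154, -0.0], [-0.069, -0.154, -0.0]], "delta_rot": [[0.0, 0.0, 0.0], [0.0, 0.0, 0.0]]}
-- [588.5  12.5 235. ] [3.142 0.    2.867]
{"offset": [[0.0, -0.0, 0.255], [0.0, -0.0, 0.511], [0.0, -0.0, 0.766], [0.0, -0.0, 0.766]], "delta_rot": [[0.0, 0.0, 0.0], [0.0, 0.0, 0.0], [0.0, 0.0, 0.0], [0.0, 0.0, 0.0]]}
-- [588.5  12.5 143.1] [3.142 0.    2.867]
{"offset": [[0.0, -0.0, 0.02], [0.0, -0.0, 0.041], [0.0, -0.0, 0.061], [0.0, -0.0, 0.082], [0.0, -0.0, 0.102], [0.0, -0.0, 0.102], [0.0, -0.0, 0.102]], "delta_rot": [[0.0, 0.0, 0.0], [0.0, 0.0, 0.0], [0.0, 0.0, 0.0], [0.0, 0.0, 0.0], [0.0, 0.0, 0.0], [0.0, 0.0, 0.0], [0.0, 0.0, 0.0]]}
-- [588.5  12.5 130.8] [3.142 0.    2.867]
```

Call:
{"api": "send_rows", "payload": {"offset": [[-0.148,-0.332,0],[-0.296,-0.664,0],[-0.443,-0.996,0]], "delta_rot": [[0,0,0],[0,0,0],[0,0,0]]}}

```text
time: 6.52
tool_pos: [566.2, 160.8, 233.7]
tcp_rot: [-3.141, -0.002, 2.867]
contact_force: [-0.3, 0.8, -3.0]
grip_width: 23.3
finger_force: 30.0
```

Call:
{"api": "send_rows", "payload": {"offset": [[-0.111,-0.249,0],[-0.222,-0.498,0],[-0.333,-0.747,0.001],[-0.444,-0.996,0.001]], "delta_rot": [[0,0,0],[0,0,0],[0,0,0],[0,0,0]]}}

```text
time: 7.02
tool_pos: [585.1, 31.5, 233.7]
tcp_rot: [-3.141, -0.002, 2.867]
contact_force: [0.1, 1.0, -2.2]
grip_width: 23.4
finger_force: 30.0
```

Call:
{"api": "send_rows", "payload": {"offset": [[-0.069,-0.154,0],[-0.069,-0.154,0]], "delta_rot": [[0,0,0],[0,0,0]]}}

```text
time: 7.28
tool_pos: [588.4, 11.5, 234.2]
tcp_rot: [3.142, -0.001, 2.865]
contact_force: [-0.5, 0.5, -4.1]
grip_width: 22.8
finger_force: 30.0
```

Call:
{"api": "send_rows", "payload": {"offset": [[0,0,0.255],[0,0,0.511],[0,0,0.766],[0,0,0.766]], "delta_rot": [[0,0,0],[0,0,0],[0,0,0],[0,0,0]]}}

```text
time: 7.78
tool_pos: [586.6, 14.0, 140.6]
tcp_rot: [-3.141, -0.006, 2.868]
contact_force: [-0.2, 1.0, -1.9]
grip_width: 23.4
finger_force: 30.0
```

Call:
{"api": "send_rows", "payload": {"offset": [[0,0,0.02],[0,0,0.041],[0,0,0.061],[0,0,0.082],[0,0,0.102],[0,0,0.102],[0,0,0.102]], "delta_rot": [[0,0,0],[0,0,0],[0,0,0],[0,0,0],[0,0,0],[0,0,0],[0,0,0]]}}

```text
time: 8.65
tool_pos: [588.5, 12.5, 130.8]
tcp_rot: [3.142, 0.0, 2.867]
contact_force: [-0.4, -0.3, -3.4]
grip_width: 23.0
finger_force: 30.0
```

Call:
{"api": "send_rows", "payload": {"offset": [[0,0,0.007],[0,0,0.014],[0,0,0.021],[0,0,0.021]], "delta_rot": [[0,0,0],[0,0,0],[0,0,0],[0,0,0]]}}

```text
time: 9.15
tool_pos: [589.2, 12.5, 129.6]
tcp_rot: [3.141, 0.002, 2.867]
contact_force: [-1.3, 0.2, 3.9]
grip_width: 22.9
finger_force: 30.0
```

Call:
{"api": "send_rows", "payload": {"offset": [[0,0,-0.006],[0,0,-0.006]], "delta_rot": [[0,0,0],[0,0,0]]}}

```text
time: 9.4
tool_pos: [588.9, 12.6, 129.6]
tcp_rot: [3.141, 0.001, 2.867]
contact_force: [-0.8, 0.3, 4.6]
grip_width: 22.9
finger_force: 30.0
```

Call:
{"api": "send_rows", "payload": {"offset": [[0,0,0],[0,0,0],[0,0,0],[0,0,0],[0,0,0]], "delta_rot": [[0,0,0],[0,0,0],[0,0,0],[0,0,0],[0,0,0]], "grip": 0.6}}

```text
time: 10.02
tool_pos: [588.5, 12.5, 128.9]
tcp_rot: [3.142, -0.0, 2.867]
contact_force: [0.3, -0.1, -0.1]
grip_width: 55.5
finger_force: 0.0
```

Call:
{"api": "send_rows", "payload": {"offset": [[0,0,-0.2],[0,0,-0.5],[0,0,-0.9],[0,0,-0.9],[0,0,-0.9]], "delta_rot": [[0,0,0],[0,0,0],[0,0,0],[0,0,0],[0,0,0]]}}

```text
time: 10.65
tool_pos: [588.1, 12.6, 236.5]
tcp_rot: [-3.142, -0.001, 2.867]
contact_force: [-0.2, 0.5, -0.5]
grip_width: 55.3
finger_force: 0.0
```

Run:
```python
from h import *
import json
o=get_obs()
R_=[]
im=save("wrist","w3");k=optics.get_calibration("wrist");t=save("top","t3");s=save("side","s3")
def yb(im,box,lo=(20,120,80)):
    m=cv2.inRange(cv2.cvtColor(im,cv2.COLOR_RGB2HSV),np.array(lo),np.array((35,255,255)));l,a,r,b=box;z=np.zeros_like(m);z[a:b,l:r]=m[a:b,l:r]
    n,_,st,c=cv2.connectedComponentsWithStats(z);i=1+np.argmax(st[1:,4]);return st[i],c[i]
st,c=yb(im,(200,130,320,290));print(st,c,at_z("wrist",c,171,k))
print([ (r["uv"],at_z("wrist",r["uv"],172,k).round(1)) for r in finder.pinpoint("bottle_cap","wrist")[:1]])
print([ (r["uv"],at_z("side",r["uv"],172).round(1)) for r in finder.pinpoint("bottle_cap","side")[:1]])
print([ (r["uv"],at_z("side",r["uv"],4).round(1)) for r in finder.pinpoint("bottle","side")[:1]])
from plan import *
store([588.5,12.5,129.0+108],down(2.8668))
print(o["tool_pos"])
plan([([625,-200,237],down(1.6)),([635.6,-279,170],down(1.507))],settle=1)
```

```text
[243 189  31  35 826] [258.42857143 206.35714286] [586.90875041  12.71962135 171.        ]
[([257.9, 209.0], array([588.5,  11.8, 172. ]))]
[([270.2, 190.8], array([584.4,   6.8, 172. ]))]
[([272.2, 236.5], array([588.3,   4.5,   4. ]))]
[588.12142003  12.57020395 236.50355718]
{"offset": [[-0.095, -0.199, -0.0], [-0.19, -0.398, -0.0], [-0.285, -0.598, -0.0], [-0.38, -0.797, -0.0], [-0.475, -0.996, -0.0]], "delta_rot": [[0.0, -0.0, 0.0248], [0.0, -0.0, 0.0495], [0.0, -0.0, 0.0743], [0.0, -0.0, 0.099], [0.0, -0.0, 0.1238]]}
{"offset": [[-0.217, -0.079, -0.0], [-0.434, -0.158, -0.0], [-0.652, -0.237, -0.0], [-0.652, -0.237, -0.0]], "delta_rot": [[-0.0, -0.0, 0.0259], [-0.0, -0.0, 0.0519], [-0.0, -0.0, 0.0778], [-0.0, -0.0, 0.0778]]}
-- [ 625.  -200.1  237. ] [3.142 0.    1.6  ]
{"offset": [[-0.33, 0.035, 0.279], [-0.66, 0.069, 0.558], [-0.66, 0.069, 0.558]], "delta_rot": [[-0.0, -0.0, 0.0074], [-0.0, -0.0, 0.0148], [-0.0, -0.0, 0.0148]]}
-- [ 635.6 -279.   170. ] [3.142 0.    1.507]
```

Call:
{"api": "send_rows", "payload": {"offset": [[-0.095,-0.199,0],[-0.19,-0.398,0],[-0.285,-0.598,0],[-0.38,-0.797,0],[-0.475,-0.996,0]], "delta_rot": [[0,0,0.0248],[0,0,0.0495],[0,0,0.0743],[0,0,0.099],[0,0,0.1238]]}}

```text
time: 11.58
tool_pos: [610.9, -118.8, 236.5]
tcp_rot: [-3.141, -0.001, 2.084]
contact_force: [0.2, -0.8, -0.4]
grip_width: 54.8
finger_force: 0.0
```

Call:
{"api": "send_rows", "payload": {"offset": [[-0.217,-0.079,0],[-0.434,-0.158,0],[-0.652,-0.237,0],[-0.652,-0.237,0]], "delta_rot": [[0,0,0.0259],[0,0,0.0519],[0,0,0.0778],[0,0,0.0778]]}}

```text
time: 12.08
tool_pos: [624.8, -201.8, 236.0]
tcp_rot: [-3.141, -0.0, 1.598]
contact_force: [0.7, 0.6, 0.0]
grip_width: 55.3
finger_force: 0.0
```

Call:
{"api": "send_rows", "payload": {"offset": [[-0.33,0.035,0.279],[-0.66,0.069,0.558],[-0.66,0.069,0.558],[-0.66,0.069,0.558]], "delta_rot": [[0,0,0.0074],[0,0,0.0148],[0,0,0.0148],[0,0,0.0148]], "grip": 0.45}}

```text
time: 12.58
tool_pos: [635.8, -277.8, 170.4]
tcp_rot: [3.141, -0.001, 1.509]
contact_force: [0.3, 0.9, -0.0]
grip_width: 41.4
finger_force: 0.0
```

Run:
```python
from h import *
o=get_obs();im=save("wrist","w4");k=optics.get_calibration("wrist")
print(o["time"],o["tool_pos"],o["tcp_rot"],o["joint_positions"],o["grip_width"])
for t in("cradle_handle","cradle_hinge","cradle_seat","cradle_saddles"):
    print(t,[(np.round(r["uv"],1).tolist(),round(r["confidence"],2)) for r in finder.pinpoint(t,"wrist")[:2]])
h=cv2.cvtColor(im,cv2.COLOR_RGB2HSV);m=cv2.inRange(h,np.array((0,130,60)),np.array((8,255,255)))|cv2.inRange(h,np.array((172,130,60)),np.array((180,255,255)))
n,l,st,c=cv2.connectedComponentsWithStats(m)
for i in np.argsort(-st[1:,4])[:3]+1:
    y,x=np.nonzero(l==i);p=np.c_[x,y].astype(float);v=np.linalg.svd(p-c[i],full_matrices=False)[2][0];q=(p-c[i])@v
    print(st[i],c[i],[at_z("wrist",u,61,k).round(1).tolist() for u in(c[i],c[i]+v*q.min(),c[i]+v*q.max())])
```

```text
12.575 [ 635.80467239 -277.80597923  170.35641125] [ 3.14147292e+00 -7.80979984e-04  1.50930857e+00] [-5.22618610e-01  7.02002014e-01  1.06875074e+00  7.67948544e-04
  1.37108024e+00 -4.61283253e-01] 41.359342996687225
cradle_handle [([250.6, 194.0], 0.67)]
cradle_hinge [([80.6, 188.3], 0.7)]
cradle_seat [([46.3, 203.0], 0.77)]
cradle_saddles [([107.7, 202.5], 0.96)]
[249 152  12  79 804] [254.81716418 191.63059701] [[632.5, -280.1, 61.0], [634.4, -243.6, 61.0], [630.6, -318.3, 61.0]]
[ 26 136  46   3 136] [ 48.16911765 137.        ] [[457.2, -219.7, 61.0], [438.1, -218.5, 61.0], [476.9, -220.9, 61.0]]
```

View pics/w4.png

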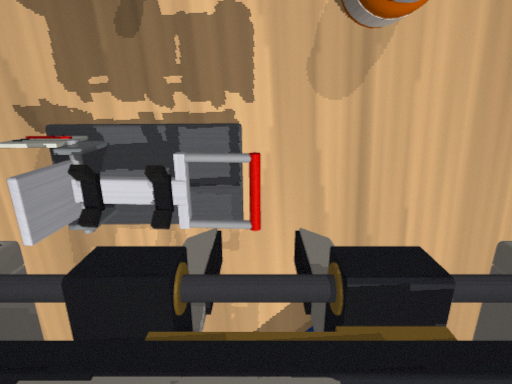

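The wrist view shows the handle bar upright at column 255, rows 153–230, between the rods. The saddles are at columns 90 and 158, the foot plate at about 45, and the base plate edges line up with the tool.

Run:
```python
from h import *
k=optics.get_calibration("wrist")
rs=[ray("top",(364.97,173.15)),ray("side",(363.75,304.06)),ray("wrist",(254.8,191.6),k)]
print(tri(rs),tri(rs[1:]),tri([rs[0],rs[2]]))
# base plate corners in the wrist picture (z=12)
im=cv2.imread("pics/w4.png");d=((im.max(2)<70)*255).astype(np.uint8);z=np.zeros_like(d);z[110:236,30:250]=d[110:236,30:250]
z=cv2.morphologyEx(z,cv2.MORPH_OPEN,np.ones((3,3)));c=max(cv2.findContours(z,0,2)[0],key=cv2.contourArea);r=cv2.boundingRect(c);print(r)
for uv in((47,124.5),(242,124.5),(242,224)): print(at_z("wrist",uv,12,k).round(1))
for n,uv,zz in(("hinge",(80.6,188.3),50),("seat",(46.3,203),95),("saddles",(107.7,202.5),95)): print(n,at_z("wrist",uv,zz,k).round(1))
```

```text
(array([ 634.09115523, -279.03162925,   65.75727014]), [1.1, 1.6, 1.5]) (array([ 633.72010947, -279.63388118,   66.72609626]), [1.4, 1.4]) (array([ 632.76116016, -276.08837306,   74.02540984]), [0.4, 0.4])
(68, 124, 158, 105)
[ 426.  -211.8   12. ]
[ 622.8 -223.9   12. ]
[ 614.4 -332.8   12. ]
hinge [ 467.5 -270.4   50. ]
seat [ 464.7 -269.1   95. ]
saddles [ 514.2 -271.8   95. ]
```

Run:
```python
from plan import *
plan([([634,-279,49],down(1.513),36)],settle=2)
```

```text
{"offset": [[-0.0, -0.003, 0.249], [-0.0, -0.006, 0.498], [-0.001, -0.01, 0.747], [-0.001, -0.013, 0.996]], "delta_rot": [[-0.0, -0.0, -0.0002], [-0.0, -0.0, -0.0005], [-0.0, -0.0, -0.0007], [-0.0, -0.0, -0.0009]]}
{"offset": [[0.0, -0.0, 0.013], [0.0, -0.0, 0.013], [0.0, -0.0, 0.013]], "delta_rot": [[-0.0, -0.0, -0.0], [-0.0, -0.0, -0.0], [-0.0, -0.0, -0.0]]}
-- [ 634. -279.   49.] [3.142 0.    1.513]
```

Call:
{"api": "send_rows", "payload": {"offset": [[0,-0.003,0.249],[0,-0.006,0.498],[-0.001,-0.01,0.747],[-0.001,-0.013,0.996]], "delta_rot": [[0,0,-0.0002],[0,0,-0.0005],[0,0,-0.0007],[0,0,-0.0009]]}}

```text
time: 13.32
tool_pos: [634.4, -278.5, 50.5]
tcp_rot: [3.14, 0.0, 1.514]
contact_force: [-0.4, -0.9, -0.5]
grip_width: 41.0
finger_force: 0.0
```

Call:
{"api": "send_rows", "payload": {"offset": [[0,0,0.013],[0,0,0.013],[0,0,0.013],[0,0,0.013],[0,0,0.013],[0,0,0.013]], "delta_rot": [[0,0,0],[0,0,0],[0,0,0],[0,0,0],[0,0,0],[0,0,0]], "grip": 0}}

```text
time: 14.08
tool_pos: [632.9, -279.2, 50.4]
tcp_rot: [-3.14, 0.0, 1.513]
contact_force: [-6.4, 0.7, 5.0]
grip_width: 8.8
finger_force: 30.0
```

Run:
```python
from h import *
o=get_obs();print(o["tool_pos"],o["tcp_rot"],o["contact_force"],o["moment"],o["grip_width"])
```

```text
[ 632.92579395 -279.20604358   50.44469763] [-3.13984911e+00  2.72891046e-04  1.51275598e+00] [-6.44030341  0.69137908  5.04242597] [-0.02912212  1.14931708 -0.01129919] 8.80912135466885
```

Run:
```python
import numpy as np
f=np.radians
p0=None
for a,b in((5.1,18.6),(18.6,32.1)):
    ph=np.linspace(a,b,8)[1:] if 0 else np.linspace(a,b,8)
    ph=np.linspace(a,b,9)[1:]
    off=[[0,round(165.1*(np.cos(f(x))-np.cos(f(a)))/120,3),round(-165.1*(np.sin(f(x))-np.sin(f(a)))/120,3)] for x in ph];print(off)
```

```text
[[0, np.float64(-0.004), np.float64(-0.04)], [0, np.float64(-0.01), np.float64(-0.08)], [0, np.float64(-0.016), np.float64(-0.12)], [0, np.float64(-0.024), np.float64(-0.16)], [0, np.float64(-0.033), np.float64(-0.2)], [0, np.float64(-0.043), np.float64(-0.239)], [0, np.float64(-0.054), np.float64(-0.278)], [0, np.float64(-0.066), np.float64(-0.317)]]
[[0, np.float64(-0.013), np.float64(-0.038)], [0, np.float64(-0.028), np.float64(-0.076)], [0, np.float64(-0.044), np.float64(-0.113)], [0, np.float64(-0.061), np.float64(-0.15)], [0, np.float64(-0.079), np.float64(-0.187)], [0, np.float64(-0.097), np.float64(-0.222)], [0, np.float64(-0.117), np.float64(-0.258)], [0, np.float64(-0.138), np.float64(-0.292)]]
```

Call:
{"api": "send_rows", "payload": {"offset": [[0,-0.012,-0.04],[0,-0.018,-0.08],[0,-0.024,-0.12],[0,-0.032,-0.16],[0,-0.041,-0.2],[0,-0.051,-0.239],[0,-0.062,-0.278],[0,-0.074,-0.317]], "delta_rot": [[0,0,0],[0,0,0],[0,0,0],[0,0,0],[0,0,0],[0,0,0],[0,0,0],[0,0,0]]}}

```text
time: 15.08
tool_pos: [624.9, -278.6, 87.3]
tcp_rot: [-3.141, 0.0, 1.513]
contact_force: [1.2, -4.1, -12.1]
grip_width: 9.1
finger_force: 30.0
```

Call:
{"api": "send_rows", "payload": {"offset": [[0,-0.013,-0.038],[0,-0.028,-0.076],[0,-0.044,-0.113],[0,-0.061,-0.15],[0,-0.079,-0.187],[0,-0.097,-0.222],[0,-0.117,-0.258],[0,-0.138,-0.292]], "delta_rot": [[0,0,0],[0,0,0],[0,0,0],[0,0,0],[0,0,0],[0,0,0],[0,0,0],[0,0,0]]}}

```text
time: 16.08
tool_pos: [608.6, -277.7, 122.5]
tcp_rot: [3.141, 0.0, 1.513]
contact_force: [2.8, -5.1, -12.3]
grip_width: 9.0
finger_force: 30.0
```

Run:
```python
from h import *
o=get_obs();print(o["tool_pos"],o["contact_force"])
s=save("side","s5");t=save("top","t5")
for c in("side","top"):
  for n in("cradle_handle","cradle_hinge","cradle_seat","cradle_saddles"): print(c,n,[(np.round(r["uv"],1).tolist(),round(r["confidence"],2)) for r in finder.pinpoint(n,c)[:1]])
```

```text
[ 608.63558011 -277.66208296  122.45385918] [  2.78087877  -5.05298986 -12.32789703]
side cradle_handle [([356.9, 288.7], 0.78)]
side cradle_hinge [([296.0, 342.1], 0.85)]
side cradle_seat [([283.1, 335.9], 0.59)]
side cradle_saddles [([306.9, 320.2], 0.72)]
top cradle_handle [([370.4, 180.5], 0.62)]
top cradle_hinge []
top cradle_seat []
top cradle_saddles []
```

Call:
{"api": "send_rows", "payload": {"offset": [[0,0,0],[0,0,0],[0,0,0],[0,0,0]], "delta_rot": [[0,0,0],[0,0,0],[0,0,0],[0,0,0]], "grip": 0.45}}

```text
time: 17.08
tool_pos: [608.8, -277.3, 122.3]
tcp_rot: [3.141, -0.0, 1.513]
contact_force: [0.2, -0.1, 0.1]
grip_width: 40.3
finger_force: 0.0
```

Call:
{"api": "send_rows", "payload": {"offset": [[0,0,-0.2],[0,0,-0.6],[0,0,-1],[0,0,-1]], "delta_rot": [[0,0,0],[0,0,0],[0,0,0],[0,0,0]]}}

```text
time: 17.58
tool_pos: [610.3, -278.3, 247.3]
tcp_rot: [3.133, 0.004, 1.513]
contact_force: [0.4, 1.0, -0.1]
grip_width: 41.1
finger_force: 0.0
```

```bash
cat >> h.py <<'E'
def rec():
    import json
    o=get_obs();open("fk.txt","a").write(json.dumps([list(map(float,o[k])) for k in("joint_positions","tool_pos","tcp_rot")])+"\n");return o
E
python3 - <<'E'
from h import *
o=rec();print(o["tool_pos"],o["tcp_rot"],o["joint_positions"])
im=save("wrist","w6");k=optics.get_calibration("wrist")
for n in("cradle_handle","cradle_hinge","cradle_seat","cradle_saddles"): print(n,[(np.round(r["uv"],1).tolist(),round(r["confidence"],2)) for r in finder.pinpoint(n,"wrist")[:1]])
h=cv2.cvtColor(im,cv2.COLOR_RGB2HSV);m=cv2.inRange(h,np.array((0,130,60)),np.array((8,255,255)))|cv2.inRange(h,np.array((172,130,60)),np.array((180,255,255)))
n,l,st,c=cv2.connectedComponentsWithStats(m)
for i in np.argsort(-st[1:,4])[:2]+1:
    y,x=np.nonzero(l==i);p=np.c_[x,y].astype(float);v=np.linalg.svd(p-c[i],full_matrices=False)[2][0];q=(p-c[i])@v
    print(st[i],c[i],[at_z("wrist",u,137.5,k).round(1).tolist() for u in(c[i],c[i]+v*q.min(),c[i]+v*q.max())])
E
```

```text
[ 610.31632215 -278.32626424  247.25541342] [3.13313039 0.00413118 1.51290437] [-5.42141710e-01  6.05599718e-01  1.03737887e+00  2.84407154e-04
  1.48920153e+00 -4.84289082e-01]
cradle_handle [([254.3, 189.8], 0.89)]
cradle_hinge [([136.9, 169.3], 0.96)]
cradle_seat [([99.7, 173.8], 0.75)]
cradle_saddles [([135.3, 181.5], 0.96)]
[249 148  12  78 825] [254.80484848 185.37333333] [[606.4, -273.4, 137.5], [608.5, -239.9, 137.5], [604.0, -311.9, 137.5]]
[106 123  26   4  59] [118.06779661 124.52542373] [[494.5, -213.4, 137.5], [484.5, -212.2, 137.5], [505.3, -214.6, 137.5]]
```

View pics/w6.png

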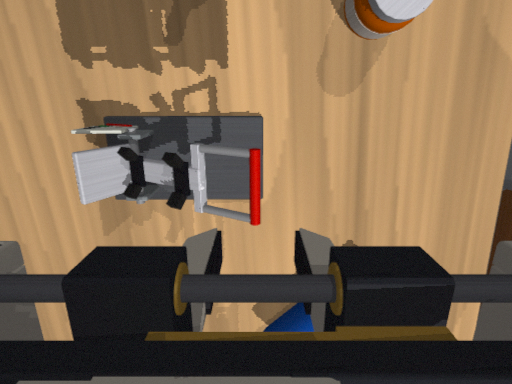

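Wrist view: the frame is now raised, with the handle at column 255, rows 148–226, and the saddles at (132,172) and (178,178). Nothing else has moved.

Run:
```python
from plan import *
store([608.6,-277.5,242.1],down(1.513))
r=R.from_euler("x",30,degrees=True)*down(1.513)
plan([([590,-180,300],r,45)],settle=2)
from h import *
k=optics.get_calibration("wrist")
for n,uv,z in(("seat",(99.7,173.8),89),("sad",(135.3,181.5),115),("hinge",(136.9,169.3),50)): print(n,at_z("wrist",uv,z,k).round(1))
```

```text
{"offset": [[0.201, -0.05, -0.121], [0.401, -0.101, -0.241], [0.602, -0.151, -0.362], [0.802, -0.202, -0.483], [0.802, -0.202, -0.483], [0.802, -0.202, -0.483]], "delta_rot": [[0.0012, 0.0208, 0.0], [0.0024, 0.0416, 0.0], [0.0036, 0.0624, 0.0], [0.0048, 0.0832, 0.0], [0.0048, 0.0832, 0.0], [0.0048, 0.0832, 0.0]]}
-- [ 590.  -180.   300.1] [-3.108 -0.523  1.504]
seat [ 443.3 -263.5   89. ]
sad [ 489.9 -267.3  115. ]
hinge [ 466.4 -269.1   50. ]
```

Call:
{"api": "send_rows", "payload": {"offset": [[0.201,-0.05,-0.121],[0.401,-0.101,-0.241],[0.602,-0.151,-0.362],[0.802,-0.202,-0.483],[0.802,-0.202,-0.483],[0.802,-0.202,-0.483]], "delta_rot": [[0.0012,0.0208,0],[0.0024,0.0416,0],[0.0036,0.0624,0],[0.0048,0.0832,0],[0.0048,0.0832,0],[0.0048,0.0832,0]], "grip": 0.9}}

```text
time: 18.58
tool_pos: [590.0, -180.5, 298.9]
tcp_rot: [-3.107, -0.521, 1.503]
contact_force: [0.7, 0.9, 0.4]
grip_width: 82.3
finger_force: 0.0
```

Run:
```python
import json,numpy as np
from h import *
o=rec();print(o["time"],o["tool_pos"],o["tcp_rot"],o["joint_positions"])
D=[json.loads(l) for l in open("fk.txt")]
pi=np.pi
D+= [[[1.15,.342,1.524,0,1.275,-.146],[142.446,505.326,226.741],[pi,0,2.8668]],
 [[.3651366,.519194,1.21924,.00034,1.403412,-.93203],[549.57,291.99,235.13],[pi,0,2.866]],
 [[.3655,.516311,1.226287,0,1.40033,-.930525],[547.56,291.38,234.32],[pi,0,2.867]],
 [[-.522619,.702002,1.06875,.000768,1.37108,-.461283],[635.805,-277.806,170.356],[pi,0,1.5093]]]
def T(R_,p): M=np.eye(4);M[:3,:3]=R_;M[:3,3]=p;return M
E_=lambda a,q:R.from_euler(a,q).as_matrix()
def fk(q,x):
    h,L1,e,L2,d,oy,ey,s4,a=x
    M=T(E_("z",q[0]),[0,0,h])@T(np.eye(3),[a,oy,0])@T(E_("y",q[1]),[0,0,0])@T(np.eye(3),[e,0,L1])@T(E_("y",q[2]),[0,0,0])@T(np.eye(3),[0,ey,L2])@T(E_("z",s4*q[3]),[0,0,0])@T(E_("y",q[4]),[0,0,0])@T(E_("z",q[5]*s6),[0,0,d])
    return M
from scipy.optimize import least_squares
for s4 in(1,-1):
  for s6 in(1,-1):
    def res(x):
        r=[]
        for q,p,e in D:
            M=fk(q,np.r_[x[:7],s4,x[7]]);r+=list(M[:3,3]-p)
            r+=list(60*(M[:3,2]-R.from_euler("xyz",e).as_matrix()[:,2]))
        return np.r_[r,0.002*(x-x0)]
    x0=np.array([350,350,0,350,200,76,0,0.]);f=least_squares(res,x0)
    q,p,e=D[-5];Z=fk(q,np.r_[f.x[:7],s4,f.x[7]]);m=R.from_euler("xyz",e).as_matrix()
    print(s4,s6,f.x.round(1),round(f.cost,2));
    for q,p,e in D: Z=fk(q,np.r_[f.x[:7],s4,f.x[7]]);print("  ",(Z[:3,3]-p).round(1),(Z[:3,:3].T@R.from_euler("xyz",e).as_matrix()).round(2)[0].tolist())
```

```text
18.575 [ 590.01620048 -180.47124511  298.92128932] [-3.10721595 -0.52076917  1.50307385] [-0.63385598  0.63000145  0.9691664   0.42996271  1.84523761 -0.52109121]
1 1 [ 1.514e+02  5.268e+02 -5.500e+00  3.819e+02  3.122e+02  7.660e+01
  2.000e-01 -1.590e+01] 25.29
   [-2.4  1.9  0.7] [0.0, -1.0, -0.0]
   [-3.4  0.1 -0.1] [0.0, -1.0, 0.0]
   [ 0.4  1.8 -0.5] [0.0, -1.0, 0.0]
   [-0.5  0.2  0.5] [-0.0, -1.0, 0.0]
   [-0.4  0.3  0.5] [0.0, -1.0, -0.0]
   [ 4.3 -2.  -1.2] [-0.0, -1.0, 0.0]
1 -1 [ 1.514e+02  5.268e+02 -5.500e+00  3.819e+02  3.122e+02  7.660e+01
  2.000e-01 -1.590e+01] 25.29
   [-2.4  1.9  0.7] [0.82, -0.57, -0.0]
   [-3.4  0.1 -0.1] [0.86, -0.5, 0.0]
   [ 0.4  1.8 -0.5] [0.29, -0.96, 0.0]
   [-0.5  0.2  0.5] [0.96, 0.29, -0.0]
   [-0.4  0.3  0.5] [0.96, 0.29, -0.0]
   [ 4.3 -2.  -1.2] [0.8, -0.6, -0.0]
-1 1 [ -87.1  419.1   75.3  532.8  -91.9   83.9    7.7 -195.9] 10570.57
   [-19.   29.1  20.8] [-0.0, -1.0, -0.0]
   [  27.2 -113.8  -27.2] [0.34, -0.89, -0.28]
   [-11.5  11.6  -7.4] [0.0, -1.0, 0.0]
   [-19.2   8.8   7.2] [-0.0, -1.0, -0.0]
   [-18.5   9.2   6.7] [0.0, -1.0, -0.0]
   [-23.   30.6  -0. ] [-0.0, -1.0, -0.0]
-1 -1 [ -87.1  419.1   75.3  532.8  -91.9   83.9    7.7 -195.9] 10570.57
   [-19.   29.1  20.8] [0.82, -0.57, 0.0]
   [  27.2 -113.8  -27.2] [0.81, -0.39, 0.44]
   [-11.5  11.6  -7.4] [0.29, -0.96, 0.0]
   [-19.2   8.8   7.2] [0.96, 0.29, 0.0]
   [-18.5   9.2   6.7] [0.96, 0.29, -0.0]
   [-23.   30.6  -0. ] [0.8, -0.6, 0.0]
```

The kinematic model fits to a few mm, and j4 goes positive when the tool points to +y. That is the direction I need for the body grasp. I'll check IK feasibility for the body grasp and the lay-down.

```bash
cat > ik.py <<'E'
import numpy as np
from scipy.spatial.transform import Rotation as R
from scipy.optimize import least_squares
H,L1,E,L2,D,OY,EY,A=151.4,526.8,-5.5,381.9,312.2,76.6,0.2,-15.9
LO=np.array([-2.53,-.77,.04,-1,.28,-3.11]);HI=np.array([2.53,2.02,2.7,4.14,2.66,3.11])
rz=lambda a:R.from_euler("z",a);ry=lambda a:R.from_euler("y",a)
def fk(q,full=False):
    r=rz(q[0]);p=np.array([0,0,H])+r.apply([A,OY,0]);r=r*ry(q[1]);p=p+r.apply([E,0,L1]);el=p;r=r*ry(q[2]);p=p+r.apply([0,EY,L2]);w=p
    r=r*rz(q[3])*ry(q[4])*rz(q[5]);p=p+r.apply([0,0,D]);r=r*rz(TZ)
    return (p,r,el,w) if full else (p,r)
TZ=-np.pi/2
def ik(p,r,q0):
    def f(q):
        a,b=fk(q);return np.r_[(a-p)/100,(b.inv()*r).as_rotvec()]
    s=least_squares(f,np.clip(q0,LO+1e-3,HI-1e-3),bounds=(LO,HI));return s.x,np.abs(s.fun).max()
def up(beta,g): 
    c,s=np.cos(g),np.sin(g);b=np.array([np.cos(beta),np.sin(beta),0]);k=np.array([0,0,1.])
    z=c*b-s*k;x=s*b+c*k;return R.from_matrix(np.c_[x,np.cross(z,x),z])
def lay(psi,slope,g):  # bottle axis along cradle x; same tool/bottle relation as up()
    xc=np.array([np.cos(slope)*np.cos(psi),np.cos(slope)*np.sin(psi),np.sin(slope)]);zc=np.array([-np.sin(slope)*np.cos(psi),-np.sin(slope)*np.sin(psi),np.cos(slope)])
    c,s=np.cos(g),np.sin(g);z=-c*zc-s*xc;x=-s*zc+c*xc
    return R.from_matrix(np.c_[x,np.cross(z,x),z]),xc,zc
E
python3 - <<'E'
from ik import *
import json
d=np.radians
for l in open("fk.txt"):
    q,p,e=json.loads(l);a,b=fk(q);print((a-p).round(1),np.degrees((b.inv()*R.from_euler("xyz",e)).magnitude()).round(2))
q0=np.array(q)
for g in(15,20,25):
    r,xc,zc=lay(-.058,d(30),d(g));pt=np.array([446.2,-268.6,89])+xc*54+r.apply([0,0,19])
    qf,e=ik(pt,r,[-.7,.3,1.6,0,1.0,-2]);print("lay",g,qf.round(2),round(e,4))
    for be in(30,60,90,110):
        for s in([-.5,.9,1.3,1.4,1.5,-2.],[-.2,.9,1.3,2.3,1.2,-1.]):
            r=up(d(be),d(g));pt=np.array([588,12.5,4+54])+r.apply([0,0,19]);q,e=ik(pt,r,s);_,_,el,w=fk(q,1);print(" up",g,be,q.round(2),round(e,4),w.round(0),el.round(0))
E
```

```text
[-2.5  1.9  0.7] 180.0
[-3.5  0.1 -0.1] 180.0
lay 15 [-0.72  0.41  1.83  0.25  0.71 -2.41] 0.0
 up 15 30 [-0.32  0.48  1.98  1.06  0.52 -3.11] 0.7152 [463. -72. 322.] [237.   2. 620.]
 up 15 30 [-0.32  0.48  1.98  1.06  0.52 -3.11] 0.7152 [463. -72. 322.] [237.   2. 620.]
 up 15 60 [-0.41  0.65  1.71  0.8   1.05 -3.11] 0.6655 [ 550. -157.  305.] [303. -49. 575.]
 up 15 60 [-0.41  0.65  1.71  0.8   1.05 -3.11] 0.6655 [ 550. -157.  305.] [303. -49. 575.]
 up 15 90 [-0.42  0.93  1.3   0.7   1.66 -3.11] 0.8268 [ 675. -217.  233.] [400. -95. 469.]
 up 15 90 [-0.42  0.93  1.3   0.7   1.66 -3.11] 0.8268 [ 675. -217.  233.] [400. -95. 469.]
 up 15 110 [-0.3   1.68  0.04  1.31  2.66 -3.11] 0.6259 [ 869. -191.   46.] [508. -78. 101.]
 up 15 110 [-0.3   1.68  0.04  1.31  2.66 -3.11] 0.6259 [ 869. -191.   46.] [508. -78. 101.]
lay 20 [-0.69  0.44  1.76  0.14  0.8  -2.3 ] 0.0
 up 20 30 [-0.31  0.49  1.98  1.04  0.51 -3.11] 0.6417 [464. -69. 321.] [238.   4. 620.]
 up 20 30 [-0.31  0.49  1.98  1.04  0.51 -3.11] 0.6417 [464. -69. 321.] [238.   4. 620.]
 up 20 60 [-0.39  0.63  1.72  0.76  1.01 -3.11
[... 588 characters left out ...]
.02  0.5  -3.11] 0.5674 [465. -66. 321.] [238.   6. 620.]
 up 25 30 [-0.3   0.49  1.98  1.02  0.5  -3.11] 0.5674 [465. -66. 321.] [238.   6. 620.]
 up 25 60 [-0.37  0.62  1.72  0.72  0.97 -3.11] 0.5774 [ 548. -131.  318.] [293. -32. 584.]
 up 25 60 [-0.37  0.62  1.72  0.72  0.97 -3.11] 0.5774 [ 548. -131.  318.] [293. -32. 584.]
 up 25 90 [-0.37  0.84  1.37  0.58  1.49 -3.11] 0.7217 [ 662. -172.  283.] [374. -62. 508.]
 up 25 90 [-0.37  0.84  1.37  0.58  1.49 -3.11] 0.7217 [ 662. -172.  283.] [374. -62. 508.]
 up 25 110 [-0.35  1.09  1.03  0.59  1.95 -3.11] 0.9182 [ 754. -194.  205.] [447. -82. 402.]
 up 25 110 [-0.44  1.01  1.28  0.71  1.78  2.14] 0.0 [ 679. -237.  182.] [ 420. -115.  434.]
```

```bash
sed -i 's/^TZ=.*/TZ=np.pi\/2/' ik.py
python3 - <<'E'
from ik import *
import json
d=np.radians
for l in open("fk.txt"):
    q,p,e=json.loads(l);a,b=fk(q);print((a-p).round(1),np.degrees((b.inv()*R.from_euler("xyz",e)).magnitude()).round(2))
for g in(15,20):
    r,xc,zc=lay(-.058,d(30),d(g));pt=np.array([446.2,-268.6,89])+xc*54+r.apply([0,0,19])
    qf,e=ik(pt,r,[-.7,.3,1.6,0,1.0,.8]);print("lay",g,qf.round(2),round(e,4))
    for be in(30,60,80,100):
        best=min((ik(np.array([588,12.5,58])+up(d(be),d(g)).apply([0,0,19]),up(d(be),d(g)),s) for s in([-.5,.9,1.3,1.4,1.5,1.],[-.2,.9,1.3,2.3,1.2,0.],[-.5,.9,1.3,1.4,1.5,-1.])),key=lambda x:x[1])
        q,e=best;_,_,el,w=fk(q,1);print(" up",g,be,q.round(2),round(e,4),w.round(0),el.round(0))
E
```

```text
[-2.5  1.9  0.7] 0.0
[-3.5  0.1 -0.1] 0.0
lay 15 [-0.72  0.41  1.83  0.25  0.71  0.73] 0.0
 up 15 30 [-0.57  0.82  2.34  2.05  1.32 -1.59] 0.0 [ 343. -129.  134.] [ 348. -133.  516.]
 up 15 60 [-0.63  0.86  1.97  1.39  1.35 -1.26] 0.0 [ 446. -233.  134.] [ 353. -164.  498.]
 up 15 80 [-0.59  0.94  1.68  1.09  1.54 -1.1 ] 0.0 [ 539. -266.  134.] [ 381. -162.  466.]
 up 15 100 [-0.51  1.04  1.39  0.87  1.78 -1.02] 0.0 [ 637. -266.  134.] [ 418. -145.  422.]
lay 20 [-0.69  0.44  1.76  0.14  0.8   0.84] 0.0
 up 20 30 [-0.55  0.75  2.33  2.05  1.19 -1.51] 0.0 [ 349. -125.  158.] [ 330. -113.  540.]
 up 20 60 [-0.62  0.82  1.97  1.36  1.28 -1.2 ] 0.0 [ 450. -226.  158.] [ 341. -149.  516.]
 up 20 80 [-0.58  0.9   1.69  1.05  1.47 -1.06] 0.0 [ 540. -259.  158.] [ 372. -150.  483.]
 up 20 100 [-0.5   1.    1.4   0.84  1.71 -1.01] 0.0 [ 636. -259.  158.] [ 410. -136.  440.]
```

```bash
cat > chk.py <<'E'
from ik import *
from plan import load
from scipy.spatial.transform import Slerp
def chk(wps,q,n=8):
    p,r=load()
    for tp,tr in wps:
        tp=np.array(tp,float);sl=Slerp([0,1],R.concatenate([r,tr]));qp=q
        for u in np.linspace(0,1,n+1)[1:]:
            qn,e=ik(p+(tp-p)*u,sl(u),q);_,_,el,w=fk(qn,1)
            print(round(u,2),qn.round(2),"err",round(e,3),"dq",np.abs(qn-q).max().round(2),"w",w.round(0));q=qn
        p,r=tp,tr;print("-- turn")
    return q
E
python3 - <<'E'
from chk import *
from h import get_obs
d=np.radians
q=np.array(get_obs()["joint_positions"])
U=up(d(30),d(20));G=np.array([588,12.5,58])+U.apply([0,0,19])
q=chk([([470,-80,260],U),(G-U.apply([0,0,110]),U),(G,U)],q,5)
L,xc,zc=lay(-.058,d(30),d(20));S=np.array([446.2,-268.6,89]);F=S+xc*54+L.apply([0,0,19])
from plan import store
p0=load();store(G,U)
print((U.inv()*L).magnitude()*57.3,G,F)
chk([(G+[0,0,150],U),([520,-130,300],L),(F+zc*60+xc*10,L),(F,L)],q,5);store(*p0)
E
```

```text
0.2 [-0.71  0.51  1.26  0.59  1.66 -0.51] err 0.0 dq 0.29 w [ 512. -342.  540.]
0.4 [-0.8   0.4   1.53  0.76  1.51 -0.55] err 0.0 dq 0.28 w [ 433. -335.  502.]
0.6 [-0.89  0.31  1.8   0.94  1.4  -0.63] err 0.0 dq 0.27 w [ 355. -313.  459.]
0.8 [-0.97  0.23  2.06  1.14  1.32 -0.75] err 0.0 dq 0.26 w [ 282. -277.  413.]
1.0 [-1.06  0.18  2.31  1.35  1.3  -0.89] err 0.0 dq 0.25 w [ 216. -227.  367.]
-- turn
0.2 [-1.02  0.25  2.36  1.42  1.26 -1.01] err 0.0 dq 0.12 w [ 225. -217.  333.]
0.4 [-0.97  0.34  2.4   1.5   1.22 -1.14] err 0.0 dq 0.13 w [ 234. -207.  298.]
0.6 [-0.93  0.43  2.44  1.58  1.2  -1.28] err 0.0 dq 0.14 w [ 242. -197.  264.]
0.8 [-0.89  0.53  2.46  1.68  1.2  -1.41] err 0.0 dq 0.13 w [ 251. -187.  230.]
1.0 [-0.84  0.64  2.47  1.76  1.22 -1.54] err 0.0 dq 0.13 w [ 260. -177.  196.]
-- turn
0.2 [-0.78  0.66  2.45  1.83  1.21 -1.54] err 0.0 dq 0.07 w [ 278. -167.  188.]
0.4 [-0.72  0.69  2.42  1.89  1.21 -1.54] err 0.0 dq 0.06 w [ 296. -156.  181.]
0.6 [-0.66  0.71  2.4   1.95  1.21 -1.53] err 0.0 dq 0.06 w [ 314. -146.  173.]
0.8 [-0.6   0.73  2.36  2.    1.2  -1.52] er
[... 1156 characters left out ...]
 1.05] err 0.0 dq 0.07 w [ 448. -183.  549.]
0.6 [-0.61  0.28  1.66  0.1   1.05  0.98] err 0.0 dq 0.07 w [ 439. -211.  520.]
0.8 [-0.66  0.31  1.7   0.12  0.99  0.91] err 0.0 dq 0.07 w [ 430. -239.  491.]
1.0 [-0.72  0.35  1.73  0.13  0.93  0.84] err 0.0 dq 0.07 w [ 421. -267.  462.]
-- turn
0.2 [-0.72  0.37  1.74  0.14  0.9   0.84] err 0.0 dq 0.03 w [ 425. -267.  450.]
0.4 [-0.71  0.38  1.75  0.14  0.88  0.84] err 0.0 dq 0.03 w [ 429. -268.  439.]
0.6 [-0.7   0.4   1.75  0.14  0.85  0.84] err 0.0 dq 0.02 w [ 434. -268.  428.]
0.8 [-0.7   0.42  1.76  0.14  0.83  0.84] err 0.0 dq 0.02 w [ 438. -268.  416.]
1.0 [-0.69  0.44  1.76  0.14  0.8   0.84] err 0.0 dq 0.02 w [ 442. -268.  405.]
-- turn
```

Run:
```python
from plan import *
from ik import up
d=np.radians;U=up(d(30),d(20));G=np.array([588,12.5,58])+U.apply([0,0,19])
plan([([500,-60,200],U,40),(G-U.apply([0,0,75]),U,45),(G,U,25)],settle=2)
```

```text
{"offset": [[0.047, -0.09, 0.142], [0.094, -0.18, 0.285], [0.141, -0.27, 0.427], [0.189, -0.361, 0.569], [0.236, -0.451, 0.711], [0.283, -0.541, 0.854], [0.33, -0.631, 0.996]], "delta_rot": [[-0.0147, 0.0121, 0.0117], [-0.0295, 0.0242, 0.0235], [-0.0442, 0.0363, 0.0352], [-0.059, 0.0484, 0.0469], [-0.0737, 0.0605, 0.0587], [-0.0885, 0.0726, 0.0704], [-0.1032, 0.0847, 0.0821]]}
{"offset": [[-0.06, -0.119, 0.039], [-0.12, -0.238, 0.078], [-0.12, -0.238, 0.078], [-0.12, -0.238, 0.078]], "delta_rot": [[-0.0118, 0.0096, 0.0094], [-0.0235, 0.0193, 0.0187], [-0.0235, 0.0193, 0.0187], [-0.0235, 0.0193, 0.0187]]}
-- [500. -60. 200.] [-3.141 -1.222  0.524]
{"offset": [[-0.198, -0.039, 0.205], [-0.396, -0.078, 0.409], [-0.594, -0.118, 0.614], [-0.792, -0.157, 0.819], [-0.792, -0.157, 0.819], [-0.792, -0.157, 0.819]], "delta_rot": [[-0.0, -0.0, -0.0], [-0.0, -0.0, -0.0], [-0.0, -0.0, -0.0], [-0.0, -0.0, -0.0], [-0.0, -0.0, -0.0], [-0.0, -0.0, -0.0]]}
-- [542.4 -13.8  77.1] [-3.141 -1.222  0.524]
{"offset": [[-0.0, 0.0, 0.208], [-0.0, 0.0, 0.417], [-0.0, 0.0, 0.625], [-0.0, 0.0, 0.625], [-0.0, 0.0, 0.625]], "delta_rot": [[-0.0, -0.0, -0.0], [-0.0, -0.0, -0.0], [-0.0, -0.0, -0.0], [-0.0, -0.0, -0.0], [-0.0, -0.0, -0.0]]}
-- [603.5  21.5  51.5] [-3.141 -1.222  0.524]
```

Call:
{"api": "send_rows", "payload": {"offset": [[0.047,-0.09,0.142],[0.094,-0.18,0.285],[0.141,-0.27,0.427],[0.189,-0.361,0.569],[0.236,-0.451,0.711],[0.283,-0.541,0.854],[0.33,-0.631,0.996]], "delta_rot": [[-0.0147,0.0121,0.0117],[-0.0295,0.0242,0.0235],[-0.0442,0.0363,0.0352],[-0.059,0.0484,0.0469],[-0.0737,0.0605,0.0587],[-0.0885,0.0726,0.0704],[-0.1032,0.0847,0.0821]], "grip": 1}}

```text
time: 19.45
tool_pos: [516.1, -81.8, 217.8]
tcp_rot: [3.034, -1.093, 0.798]
contact_force: [-0.1, -0.2, -0.2]
grip_width: 91.9
finger_force: 0.0
```

Call:
{"api": "send_rows", "payload": {"offset": [[-0.06,-0.119,0.039],[-0.12,-0.238,0.078],[-0.12,-0.238,0.078],[-0.12,-0.238,0.078]], "delta_rot": [[-0.0118,0.0096,0.0094],[-0.0235,0.0193,0.0187],[-0.0235,0.0193,0.0187],[-0.0235,0.0193,0.0187]]}}

```text
time: 19.95
tool_pos: [500.8, -60.8, 200.3]
tcp_rot: [3.135, -1.221, 0.532]
contact_force: [0.1, 0.6, 0.1]
grip_width: 91.6
finger_force: 0.0
```

Run:
```python
from h import *
o=rec();print(o["time"],o["tool_pos"],o["tcp_rot"],o["joint_positions"],o["grip_width"])
im=save("wrist","w7");k=optics.get_calibration("wrist")
for n,z in(("bottle_cap",172),("bottle",4)): print(n,[(np.round(r["uv"],1).tolist(),round(r["confidence"],2),at_z("wrist",r["uv"],z,k).round(1)) for r in finder.pinpoint(n,"wrist")[:1]])
s=save("side","s7")
for n,z in(("bottle_cap",172),("bottle",4)): print(n,[(np.round(r["uv"],1).tolist(),round(r["confidence"],2),at_z("side",r["uv"],z).round(1)) for r in finder.pinpoint(n,"side")[:1]])
```

```text
19.95 [500.75174784 -60.7806872  200.25902749] [ 3.13471285 -1.22079296  0.53188975] [-0.9559356   0.44405359  2.32705212  1.52252765  1.21290793 -1.17811312] 91.59499520283255
bottle_cap [([239.6, 171.5], 0.58, array([594.5,  13.4, 172. ]))]
bottle [([240.7, 284.1], 0.86, array([590.2,  15.3,   4. ]))]
bottle_cap [([272.7, 189.2], 0.93, array([591.5,   8. , 172. ]))]
bottle [([273.6, 233.5], 0.9, array([596.1,  10.6,   4. ]))]
```

View pics/w7.png

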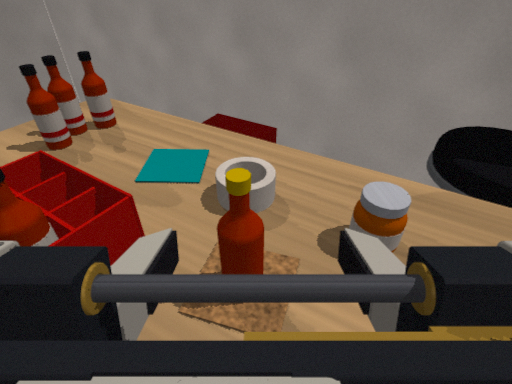

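The wrist view shows the bottle standing upright on the cork mat, with its cap at (238,182) and body at (240,250). That agrees with about (589,12), so I'll go on to the body grasp.

Call:
{"api": "send_rows", "payload": {"offset": [[-0.198,-0.039,0.205],[-0.396,-0.078,0.409],[-0.594,-0.118,0.614],[-0.792,-0.157,0.819],[-0.792,-0.157,0.819],[-0.792,-0.157,0.819]], "delta_rot": [[0,0,0],[0,0,0],[0,0,0],[0,0,0],[0,0,0],[0,0,0]]}}

```text
time: 21.0
tool_pos: [542.5, -13.9, 78.0]
tcp_rot: [3.141, -1.223, 0.524]
contact_force: [-0.2, 0.2, 0.6]
grip_width: 91.7
finger_force: 0.0
```

Call:
{"api": "send_rows", "payload": {"offset": [[0,0,0.208],[0,0,0.417],[0,0,0.625],[0,0,0.625],[0,0,0.625]], "delta_rot": [[0,0,0],[0,0,0],[0,0,0],[0,0,0],[0,0,0]]}}

```text
time: 21.62
tool_pos: [603.3, 20.9, 52.8]
tcp_rot: [3.139, -1.223, 0.526]
contact_force: [-1.1, -0.2, 1.6]
grip_width: 92.1
finger_force: 0.0
```

Call:
{"api": "send_rows", "payload": {"offset": [[0,0,0],[0,0,0],[0,0,0],[0,0,0],[0,0,0],[0,0,0]], "delta_rot": [[0,0,0],[0,0,0],[0,0,0],[0,0,0],[0,0,0],[0,0,0]], "grip": 0}}

```text
time: 22.38
tool_pos: [603.9, 21.1, 51.7]
tcp_rot: [3.141, -1.222, 0.524]
contact_force: [1.0, -1.3, 0.2]
grip_width: 49.1
finger_force: 30.0
```

Run:
```python
from h import *
o=rec();print(o["time"],o["tool_pos"],o["tcp_rot"],o["grip_width"],o["contact_force"],o["moment"])
from plan import load
p,r=load();print(p,r.as_euler("xyz"))
```

```text
22.375 [603.86435516  21.05159898  51.65046978] [ 3.1405184  -1.22245798  0.5236569 ] 49.13725856029808 [ 0.96106874 -1.25943141  0.18505827] [-0.40546707  0.38946527 -0.22522218]
[603.46325022  21.48113679  51.49492827] [-3.14141831 -1.22186438  0.52355712]
```

Run:
```python
from h import *
from plan import *
from ik import lay,up
uv={}
for c,box in(("side",(330,255,400,330)),("top",(335,160,400,205))):
    im=save(c,c+"8");h=cv2.cvtColor(im,cv2.COLOR_RGB2HSV);m=cv2.inRange(h,np.array((0,120,70)),np.array((8,255,255)))|cv2.inRange(h,np.array((170,120,70)),np.array((180,255,255)))
    l,a,r,b=box;y,x=np.nonzero(m[a:b,l:r]);uv[c]=(x.mean()+l,y.mean()+a);print(c,uv[c],len(x),x.min()+l,x.max()+l,y.min()+a,y.max()+a)
print(tri([ray(c,uv[c]) for c in uv]))
d=np.radians;b=load()[1].inv().apply(np.array([588.5,12.5,4])-[603.7,21.2,51.6]);print("b_tool",b)
L,xc,zc=lay(-.058,d(30),d(20));S=np.array([446.2,-268.3,89.]);F=S-L.apply(b);print("F",F)
p,r=load();U=r
plan([(p+[0,0,150],U,38),([520,-130,300],L,40),(F+zc*40+xc*8,L,40)],wmax=7,settle=2)
```

```text
side (np.float64(358.39344262295083), np.float64(291.56284153005464)) 183 347 370 276 307
top (np.float64(372.2127659574468), np.float64(177.46808510638297)) 94 359 386 175 180
(array([ 610.53543258, -277.94052969,  134.65238704]), [0.7, 0.7])
b_tool [-50.71934473  -0.06488161  -0.18401153]
F [ 496.09295209 -271.26203139   97.62610581]
{"offset": [[0.249, -0.0, -0.091], [0.498, -0.0, -0.181], [0.747, -0.0, -0.272], [0.996, -0.0, -0.362]], "delta_rot": [[0.0, 0.0, 0.0], [0.0, 0.0, 0.0], [0.0, 0.0, 0.0], [0.0, 0.0, 0.0]]}
{"offset": [[0.179, -0.0, -0.065], [0.179, -0.0, -0.065], [0.179, -0.0, -0.065]], "delta_rot": [[0.0, 0.0, 0.0], [0.0, 0.0, 0.0], [0.0, 0.0, 0.0]]}
-- [603.5  21.5 201.5] [-3.141 -1.222  0.524]
{"offset": [[0.035, 0.074, -0.142], [0.069, 0.147, -0.285], [0.104, 0.221, -0.427], [0.138, 0.294, -0.569], [0.173, 0.368, -0.711], [0.207, 0.442, -0.854], [0.242, 0.515, -0.996]], "delta_rot": [[-0.0062, -0.016, 0.0073], [-0.0123, -0.032, 0.0147], [-0.0185, -0.0479, 0.022], [-0.0246, -0.0639, 0.0293], [-0.0308, -0.0799, 0.0366], [-0.0369, -0.0959, 0.044], [-0.0431, -0.1119, 0.0513]]}
{"offset": [[-0.032, 0.115, -0.122], [-0.064, 0.23, -0.244], [-0.096, 0.345, -0.366], [-0.096, 0.345, -0.366], [-0.096, 0.345, -0.366]], "delta_rot": [[-0.0064, -0.0166, 0.0076], [-0.0128, -0.0333, 0.0152], [-0.0192, -0.0499, 0.0229], [-0.0192, -0.0499, 0.0229], [-0.0192, -0.0499, 0.0229]]}
-- [ 520. -130.  300.] [ 3.141 -0.174 -0.058]
{"offset": [[-0.072, 0.181, 0.199], [-0.145, 0.363, 0.398], [-0.217, 0.544, 0.598], [-0.289, 0.726, 0.797], [-0.362, 0.907, 0.996]], "delta_rot": [[0.0, 0.0, -0.0], [0.0, 0.0, -0.0], [0.0, 0.0, -0.0], [0.0, 0.0, -0.0], [0.0, 0.0, -0.0]]}
{"offset": [[-0.055, 0.14, 0.153], [-0.111, 0.279, 0.307], [-0.111, 0.279, 0.307], [-0.111, 0.279, 0.307]], "delta_rot": [[0.0, 0.0, -0.0], [0.0, 0.0, -0.0], [0.0, 0.0, -0.0], [0.0, 0.0, -0.0]]}
-- [ 483.  -270.5  136.2] [ 3.141 -0.174 -0.058]
```

Call:
{"api": "send_rows", "payload": {"offset": [[0.249,0,-0.091],[0.498,0,-0.181],[0.747,0,-0.272],[0.996,0,-0.362]], "delta_rot": [[0,0,0],[0,0,0],[0,0,0],[0,0,0]]}}

```text
time: 22.98
tool_pos: [602.7, 22.1, 178.3]
tcp_rot: [-3.137, -1.219, 0.52]
contact_force: [-0.7, 0.2, -2.7]
grip_width: 49.7
finger_force: 30.0
```

Call:
{"api": "send_rows", "payload": {"offset": [[0.179,0,-0.065],[0.179,0,-0.065],[0.179,0,-0.065]], "delta_rot": [[0,0,0],[0,0,0],[0,0,0]]}}

```text
time: 23.35
tool_pos: [603.0, 21.8, 200.0]
tcp_rot: [-3.137, -1.22, 0.52]
contact_force: [1.1, -0.4, -3.7]
grip_width: 49.8
finger_force: 30.0
```

Call:
{"api": "send_rows", "payload": {"offset": [[0.035,0.074,-0.142],[0.069,0.147,-0.285],[0.104,0.221,-0.427],[0.138,0.294,-0.569],[0.173,0.368,-0.711],[0.207,0.442,-0.854],[0.242,0.515,-0.996]], "delta_rot": [[-0.0062,-0.016,0.0073],[-0.0123,-0.032,0.0147],[-0.0185,-0.0479,0.022],[-0.0246,-0.0639,0.0293],[-0.0308,-0.0799,0.0366],[-0.0369,-0.0959,0.044],[-0.0431,-0.1119,0.0513]]}}

```text
time: 24.22
tool_pos: [546.1, -77.7, 264.3]
tcp_rot: [-3.053, -0.507, 0.091]
contact_force: [0.5, 1.4, -4.0]
grip_width: 49.9
finger_force: 30.0
```

Call:
{"api": "send_rows", "payload": {"offset": [[-0.032,0.115,-0.122],[-0.064,0.23,-0.244],[-0.096,0.345,-0.366],[-0.096,0.345,-0.366],[-0.096,0.345,-0.366],[-0.096,0.345,-0.366]], "delta_rot": [[-0.0064,-0.0166,0.0076],[-0.0128,-0.0333,0.0152],[-0.0192,-0.0499,0.0229],[-0.0192,-0.0499,0.0229],[-0.0192,-0.0499,0.0229],[-0.0192,-0.0499,0.0229]]}}

```text
time: 24.98
tool_pos: [521.7, -124.8, 294.8]
tcp_rot: [-3.128, -0.194, -0.042]
contact_force: [-0.2, 0.3, -2.8]
grip_width: 49.4
finger_force: 30.0
```

Run:
```python
from h import *
o=rec();print(o["time"],o["tool_pos"],o["tcp_rot"],o["grip_width"],o["contact_force"])
s=save("side","s9");w=save("wrist","w9");cv2.imwrite("pics/c9.png",cv2.resize(np.hstack([s[150:384,200:440],w[100:334,130:370]]),(800,390))[:,:,::-1])
k=optics.get_calibration("wrist");T=np.linalg.inv(np.array(k["world_from_camera"]))
for n in("bottle","bottle_cap"):
  print(n,[(np.round(r["uv"],1).tolist(),round(r["confidence"],2)) for c in("side","wrist") for r in finder.pinpoint(n,c)[:1]])
```

```text
24.975 [ 521.70740309 -124.8148611   294.83419262] [-3.12781711 -0.19444858 -0.04183684] 49.42909456558645 [-0.23313215  0.29115148 -2.81249039]
bottle [([256.6, 218.3], 0.79), ([257.5, 316.7], 0.57)]
bottle_cap [([324.2, 157.8], 0.79)]
```

View pics/c9.png

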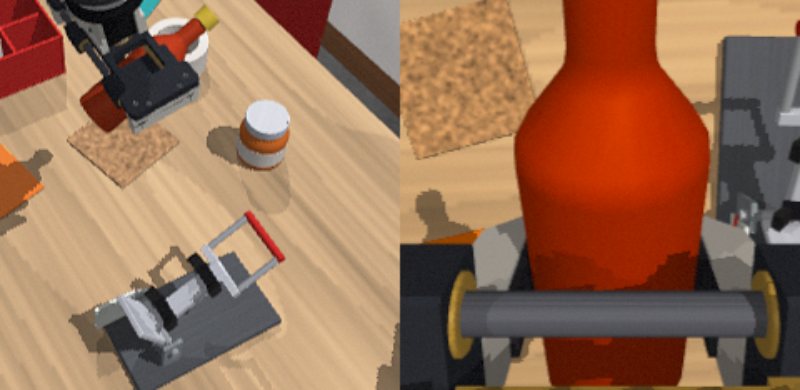

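Left crop: the bottle is held cap-up at about the slope wanted. Right crop: the body is centred between the pads and aligned with the tool. The cradle is still raised and empty.

Call:
{"api": "send_rows", "payload": {"offset": [[-0.072,0.181,0.199],[-0.145,0.363,0.398],[-0.217,0.544,0.598],[-0.289,0.726,0.797],[-0.362,0.907,0.996]], "delta_rot": [[0,0,0],[0,0,0],[0,0,0],[0,0,0],[0,0,0]]}}

```text
time: 25.9
tool_pos: [498.8, -232.7, 168.6]
tcp_rot: [-3.13, -0.197, -0.042]
contact_force: [-0.5, 0.5, -3.6]
grip_width: 49.5
finger_force: 30.0
```

Call:
{"api": "send_rows", "payload": {"offset": [[-0.055,0.14,0.153],[-0.111,0.279,0.307],[-0.111,0.279,0.307],[-0.111,0.279,0.307],[-0.111,0.279,0.307],[-0.111,0.279,0.307]], "delta_rot": [[0,0,0],[0,0,0],[0,0,0],[0,0,0],[0,0,0],[0,0,0]]}}

```text
time: 26.65
tool_pos: [492.0, -264.4, 130.8]
tcp_rot: [-3.13, -0.197, -0.041]
contact_force: [0.4, -0.1, -3.3]
grip_width: 49.5
finger_force: 30.0
```

Run:
```python
from h import *
from plan import *
from ik import lay
o=rec();print(o["time"],o["tool_pos"],o["tcp_rot"],o["grip_width"],o["contact_force"])
s=save("side","s10");cv2.imwrite("pics/c10.png",cv2.resize(s[220:384,200:400],(800,600),interpolation=2)[:,:,::-1])
d=np.radians;L,xc,zc=lay(-.058,d(30),d(20));S=np.array([446.2,-268.3,89.]);F=np.array([496.1,-271.3,97.6])
p,r=load();print(p-F,r.inv().apply(-zc).round(3),r.inv().apply(-xc).round(3))
plan([(F+zc*6+xc*8,L,10)],settle=2)
```

```text
26.65 [ 492.03225509 -264.4069263   130.75059901] [-3.13034505 -0.19694366 -0.04140784] 49.469725813291994 [ 0.4075284  -0.10473371 -3.25069289]
[-13.06078566   0.8298437   38.60578693] [ 0.342 -0.     0.94 ] [-0.94   0.     0.342]
{"offset": [[0.024, 0.0, 0.066], [0.049, 0.0, 0.133], [0.073, 0.0, 0.199], [0.097, 0.001, 0.266], [0.097, 0.001, 0.266], [0.097, 0.001, 0.266]], "delta_rot": [[0.0, 0.0, -0.0], [0.0, 0.0, -0.0], [0.0, 0.0, -0.0], [0.0, 0.0, -0.0], [0.0, 0.0, -0.0], [0.0, 0.0, -0.0]]}
-- [ 500.  -271.6  106.8] [ 3.141 -0.174 -0.058]
```

View pics/c10.png

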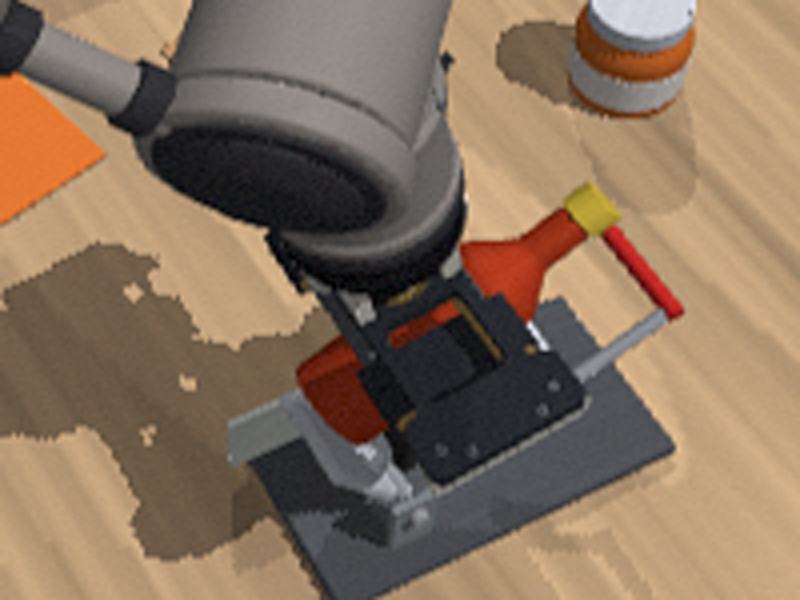

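Crop: the bottle hangs above the cradle, aligned, with its base uphill of the foot plate. The measured pose is about 10 mm off my bookkeeping because one turn was speed-limited, so I'll resync from the measurement.

```bash
cat > go.py <<'E'
import sys
from h import *
from plan import *
from ik import lay
d=np.radians;L,xc,zc=lay(-.058,d(30),d(20));S=np.array([446.2,-268.3,89.]);B=np.array([-50.72,-.06,-.18]);F=S-L.apply(B)
M=np.c_[xc,np.cross(zc,xc),zc]
def where(): 
    o=get_obs();r=R.from_euler("xyz",o["tcp_rot"]);b=np.array(o["tool_pos"])+r.apply(B)
    print("t",round(o["time"],2),"base in seat frame",(M.T@(b-S)).round(2),"axis err deg",np.degrees((L.inv()*r).as_rotvec()).round(2),"F seat",(M.T@o["contact_force"]).round(1),o["grip_width"].__round__(1) if hasattr(o["grip_width"],"__round__") else o["grip_width"])
    return o,r
E
python3 - <<'E'
from go import *
o,r=where();store(o["tool_pos"],r)
plan([(F+zc*25+xc*8,L,10)],settle=3)
E
```

```text
t 26.7 base in seat frame [12.22  5.71 29.78] axis err deg [ 0.82  1.27 -0.93] F seat [-1.8 -0.4 -3.3] 49.3
{"offset": [[-0.021, 0.055, 0.058], [-0.021, 0.055, 0.058], [-0.021, 0.055, 0.058], [-0.021, 0.055, 0.058]], "delta_rot": [[-0.0023, -0.0035, 0.0026], [-0.0023, -0.0035, 0.0026], [-0.0023, -0.0035, 0.0026], [-0.0023, -0.0035, 0.0026]]}
-- [ 490.6 -271.   123.3] [ 3.142 -0.175 -0.058]
```

Call:
{"api": "send_rows", "payload": {"offset": [[-0.021,0.055,0.058],[-0.021,0.055,0.058],[-0.021,0.055,0.058],[-0.021,0.055,0.058],[-0.021,0.055,0.058]], "delta_rot": [[-0.0023,-0.0035,0.0026],[-0.0023,-0.0035,0.0026],[-0.0023,-0.0035,0.0026],[-0.0023,-0.0035,0.0026],[-0.0023,-0.0035,0.0026]]}}

```text
time: 27.32
tool_pos: [490.3, -271.1, 122.8]
tcp_rot: [-3.141, -0.174, -0.059]
contact_force: [0.7, -0.1, -3.0]
grip_width: 49.5
finger_force: 30.0
```

Run:
```python
from go import *
o,r=where()
plan([(F+zc*7+xc*8,L,5)],settle=2)
plan([(F+zc*0+xc*8,L,1)],keep=False)
```

```text
t 27.32 base in seat frame [ 7.59 -0.19 24.73] axis err deg [ 0.02 -0.02  0.04] F seat [-0.9 -0.1 -3. ] 49.5
{"offset": [[0.013, -0.0, 0.035], [0.025, -0.0, 0.07], [0.038, -0.0, 0.105], [0.051, -0.0, 0.141], [0.051, -0.0, 0.141], [0.051, -0.0, 0.141]], "delta_rot": [[0.0, -0.0, -0.0], [0.0, -0.0, -0.0], [0.0, -0.0, -0.0], [0.0, -0.0, -0.0], [0.0, -0.0, -0.0], [0.0, -0.0, -0.0]]}
-- [ 499.5 -271.5  107.7] [ 3.142 -0.175 -0.058]
{"offset": [[0.003, -0.0, 0.008], [0.006, -0.0, 0.016], [0.008, -0.0, 0.023], [0.011, -0.0, 0.031], [0.014, -0.0, 0.039], [0.017, -0.0, 0.047], [0.02, -0.0, 0.054]], "delta_rot": [[0.0, -0.0, -0.0], [0.0, -0.0, -0.0], [0.0, -0.0, -0.0], [0.0, -0.0, -0.0], [0.0, -0.0, -0.0], [0.0, -0.0, -0.0], [0.0, -0.0, -0.0]]}
-- [ 503.  -271.7  101.7] [ 3.142 -0.175 -0.058]
```

Tracking is within 0.5 mm now. I'll lower to 7 mm, then 3 mm more gently.

Call:
{"api": "send_rows", "payload": {"offset": [[0.013,0,0.035],[0.025,0,0.07],[0.038,0,0.105],[0.051,0,0.141],[0.051,0,0.141],[0.051,0,0.141]], "delta_rot": [[0,0,0],[0,0,0],[0,0,0],[0,0,0],[0,0,0],[0,0,0]]}}

```text
time: 28.08
tool_pos: [499.2, -271.7, 107.0]
tcp_rot: [-3.141, -0.174, -0.059]
contact_force: [0.1, -0.9, -3.3]
grip_width: 49.4
finger_force: 30.0
```

Call:
{"api": "send_rows", "payload": {"offset": [[0.003,0,0.008],[0.006,0,0.016],[0.008,0,0.023],[0.008,0,0.023]], "delta_rot": [[0,0,0],[0,0,0],[0,0,0],[0,0,0]]}}

```text
time: 28.58
tool_pos: [500.6, -271.7, 104.4]
tcp_rot: [-3.141, -0.174, -0.059]
contact_force: [-0.0, -0.1, -4.6]
grip_width: 49.4
finger_force: 30.0
```

Run:
```python
from go import *
where()
```

```text
t 28.57 base in seat frame [ 7.35 -0.18  3.63] axis err deg [ 0.03 -0.04  0.05] F seat [-2.3 -0.1 -4. ] 49.4
```

Call:
{"api": "send_rows", "payload": {"offset": [[0.003,0,0.008],[0.006,0,0.016],[0.006,0,0.016]], "delta_rot": [[0,0,0],[0,0,0],[0,0,0]]}}

```text
time: 28.95
tool_pos: [501.2, -271.6, 103.7]
tcp_rot: [-3.141, -0.173, -0.059]
contact_force: [-7.1, 3.5, 9.1]
grip_width: 49.6
finger_force: 30.0
```

Call:
{"api": "send_rows", "payload": {"offset": [[0.003,0,0.008],[0.003,0,0.008],[0.003,0,0.008]], "delta_rot": [[0,0,0],[0,0,0],[0,0,0]]}}

```text
time: 29.32
tool_pos: [501.6, -271.6, 103.5]
tcp_rot: [-3.141, -0.174, -0.058]
contact_force: [-9.4, 4.9, 13.7]
grip_width: 49.7
finger_force: 30.0
```

Run:
```python
from go import *
where()
```

```text
t 29.32 base in seat frame [ 7.68 -0.02  2.37] axis err deg [ 0.01 -0.05  0.02] F seat [-1.5  4.3 16.7] 49.7
```

Call:
{"api": "send_rows", "payload": {"offset": [[-0.003,-0.008,-0.008],[-0.011,-0.008,-0.005],[-0.019,-0.008,-0.002],[-0.026,-0.008,0.001],[-0.034,-0.008,0.003],[-0.042,-0.008,0.006],[-0.042,-0.008,0.006]], "delta_rot": [[0,0,0],[0,0,0],[0,0,0],[0,0,0],[0,0,0],[0,0,0],[0,0,0]]}}

```text
time: 30.2
tool_pos: [497.3, -270.4, 100.1]
tcp_rot: [-3.141, -0.174, -0.059]
contact_force: [1.7, 4.3, 1.5]
grip_width: 49.3
finger_force: 30.0
```

Run:
```python
from go import *
where()
```

```text
t 30.2 base in seat frame [2.27 0.95 1.63] axis err deg [ 0.05 -0.05  0.05] F seat [2.  4.4 0.6] 49.3
```

Call:
{"api": "send_rows", "payload": {"offset": [[-0.004,-0.008,0.001],[-0.008,-0.008,0.003],[-0.012,-0.008,0.004],[-0.016,-0.008,0.006],[-0.016,-0.008,0.006]], "delta_rot": [[0,0,0],[0,0,0],[0,0,0],[0,0,0],[0,0,0]]}}

```text
time: 30.82
tool_pos: [495.6, -269.9, 99.1]
tcp_rot: [-3.141, -0.174, -0.059]
contact_force: [0.0, -2.2, -3.4]
grip_width: 49.6
finger_force: 30.0
```

Run:
```python
from go import *
where()
```

```text
t 30.82 base in seat frame [0.29 1.38 1.63] axis err deg [-0.   -0.04  0.05] F seat [-1.6 -2.2 -3.1] 49.6
```

Call:
{"api": "send_rows", "payload": {"offset": [[-0.004,0.003,0.001],[-0.008,0.003,0.003],[-0.012,0.003,0.004],[-0.016,0.003,0.006],[-0.016,0.003,0.006]], "delta_rot": [[0,0,0],[0,0,0],[0,0,0],[0,0,0],[0,0,0]]}}

```text
time: 31.45
tool_pos: [495.5, -270.0, 99.1]
tcp_rot: [3.141, -0.177, -0.059]
contact_force: [7.7, 1.4, -0.8]
grip_width: 49.9
finger_force: 30.0
```

Run:
```python
from go import *
where()
```

```text
t 31.45 base in seat frame [0.1  1.25 1.5 ] axis err deg [-0.03  0.17  0.07] F seat [ 6.2  1.9 -4.5] 49.9
```

Call:
{"api": "send_rows", "payload": {"offset": [[0.001,0,0.004],[0.003,0,0.008],[0.003,0,0.008],[0.003,0,0.008]], "delta_rot": [[0,0,0],[0,0,0],[0,0,0],[0,0,0]]}}

```text
time: 31.95
tool_pos: [495.6, -270.1, 98.9]
tcp_rot: [3.141, -0.177, -0.059]
contact_force: [2.5, 2.3, 7.2]
grip_width: 49.6
finger_force: 30.0
```

Run:
```python
from go import *
where()
```

```text
t 31.95 base in seat frame [0.12 1.16 1.26] axis err deg [-0.04  0.15  0.06] F seat [5.7 2.5 5.1] 49.6
```

Call:
{"api": "send_rows", "payload": {"offset": [[0,0,0],[0,0,0],[0,0,0],[0,0,0]], "delta_rot": [[0,0,0],[0,0,0],[0,0,0],[0,0,0]], "grip": 0.62}}

```text
time: 32.45
tool_pos: [494.3, -269.8, 97.1]
tcp_rot: [-3.141, -0.173, -0.059]
contact_force: [0.3, -0.4, 0.1]
grip_width: 57.1
finger_force: 0.0
```

Call:
{"api": "send_rows", "payload": {"offset": [[0,0,0],[0,0,0],[0,0,0]], "delta_rot": [[0,0,0],[0,0,0],[0,0,0]], "grip": 0.8}}

```text
time: 32.83
tool_pos: [494.4, -269.8, 97.3]
tcp_rot: [-3.141, -0.174, -0.059]
contact_force: [-0.2, 0.4, 0.1]
grip_width: 73.3
finger_force: 0.0
```

Run:
```python
from go import *
where()
s=save("side","s11");t=save("top","t11")
for n in("bottle","bottle_cap"): print(n,[(c,np.round(r["uv"],1).tolist(),round(r["confidence"],2)) for c in("side","top") for r in finder.pinpoint(n,c)[:1]])
```

```text
t 32.83 base in seat frame [-1.69  1.38  0.6 ] axis err deg [ 0.03 -0.04  0.04] F seat [-0.2  0.4  0.2] 73.3
bottle [('side', [286.1, 339.5], 0.94), ('top', [359.0, 243.2], 0.88)]
bottle_cap [('side', [351.6, 285.6], 0.67), ('top', [376.7, 182.2], 0.89)]
```

Call:
{"api": "send_rows", "payload": {"offset": [[0,0,-0.1],[0,0,-0.25],[0,0,-0.5],[0,0,-0.8],[0,0,-1],[0,0,-1]], "delta_rot": [[0,0,0],[0,0,0],[0,0,0],[0,0,0],[0,0,0],[0,0,0]]}}

```text
time: 33.88
tool_pos: [474.3, -269.4, 218.1]
tcp_rot: [3.139, -0.178, -0.058]
contact_force: [0.1, -0.4, -0.1]
grip_width: 73.4
finger_force: 0.0
```

Call:
{"api": "send_rows", "payload": {"offset": [[0,0,-0.3],[-0.3,0,-0.6],[-0.6,0,-0.6],[-0.6,0,-0.6],[-0.6,0,-0.6]], "delta_rot": [[0,0,0],[0,0,0],[0,0,0],[0,0,0],[0,0,0]]}}

```text
time: 34.5
tool_pos: [390.8, -263.9, 273.5]
tcp_rot: [-3.141, -0.174, -0.059]
contact_force: [0.6, -0.3, 0.9]
grip_width: 73.4
finger_force: 0.0
```

Run:
```python
from go import *
o,_=where();print(o["tool_pos"])
s=save("side","s12");w=save("wrist","w12");k=optics.get_calibration("wrist")
cv2.imwrite("pics/c12.png",np.hstack([cv2.resize(s[240:384,240:432],(400,300),interpolation=2),cv2.resize(w,(400,300))])[:,:,::-1])
for c in("side","wrist"):
  for n in("bottle","bottle_cap","cradle_seat","cradle_saddles","cradle_handle"): print(c,n,[(np.round(r["uv"],1).tolist(),round(r["confidence"],2)) for r in finder.pinpoint(n,c)[:1]])
def proj(cam,P,k=None):
    k=k or optics.get_calibration(cam);q=np.linalg.inv(np.array(k["world_from_camera"]))@np.r_[P,1];return (k["fx"]*q[0]/q[2]+k["cx"],k["fy"]*q[1]/q[2]+k["cy"])
for n,P in(("seat",S),("cap",S+168*xc),("handle",S-45*zc+165*xc+6*zc)): print(n,np.round(proj("side",P),1),np.round(proj("wrist",P,k),1))
h=cv2.cvtColor(s,cv2.COLOR_RGB2HSV);m=cv2.inRange(h,np.array((0,120,70)),np.array((5,255,255)))|cv2.inRange(h,np.array((170,120,70)),np.array((180,255,255)))
```

```text
t 34.5 base in seat frame [ -3.46   1.31 205.13] axis err deg [ 0.05 -0.05  0.07] F seat [ 1.  -0.2  0.4] 73.4
[ 390.78518199 -263.89546576  273.50378751]
side bottle [([285.2, 338.9], 0.69)]
side bottle_cap [([355.4, 287.0], 0.6)]
side cradle_seat [([284.7, 336.6], 0.64)]
side cradle_saddles []
side cradle_handle [([358.8, 289.5], 0.9)]
wrist bottle [([255.4, 151.0], 0.56)]
wrist bottle_cap []
wrist cradle_seat [([254.1, 150.3], 0.68)]
wrist cradle_saddles []
wrist cradle_handle []
seat [283.1 339.1] [258.7 149.1]
cap [352.3 285.3] [259.  -33.3]
handle [357.3 291.3] [258.9 -30.3]
```

View pics/c12.png

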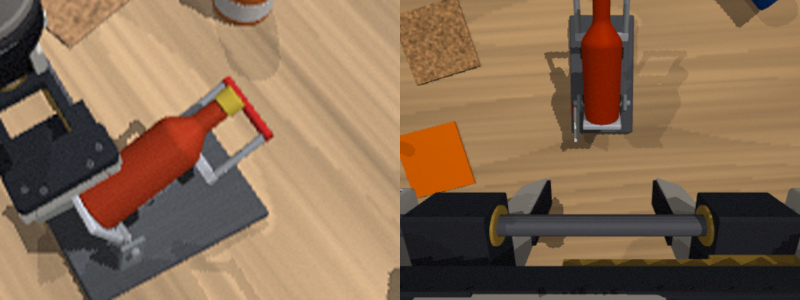

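The last crops show the bottle lying in both saddles, cap uphill, with its base against the foot plate. The handle is where the 30° position should put it and the robot is clear, so I'll hand in.

```bash
python3 -c "
from plant import ticket
print(ticket.close_job())"
```

```text
the job is handed in; nothing more can be done
None
```

I handed the job in at about 35 s of the 69 s limit: the bottle lies cap uphill in both saddles with its base against the foot plate, the cradle is at about 30°, and the jar, label roll and other bottles were not touched; no verdict came back.

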